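Pack the transport stand and clamp it down

TASK

Pack the changeover kit for transport: put every aluminium saddle block, groove up, into the shallow yellow-rimmed nest of the stand, set the green hood down fully over them, then stack all the closed cases squarely on the hood in one column, lengthwise along it. Finally swing the red-handled clamp arm all the way in over the column and push it down until its pad rests on the topmost case; leave the other things on the bench alone.

Things in the scene. Friction and masses are not known exactly. Their poses are not given: they have to be found in the camera images.
- nest (a point): Centre of the nest, on top of the fixed stand's grey 10 mm base plate; y along the nest, x towards the clamp post (28 mm thick, 245 mm tall, at x = 150 mm). Yellow rim 10 mm high, 3 mm thick: inside 200 (y) x 48 (x) mm. Holds up to three blocks in a row along y, their 60 mm length along y, about 65 mm apart. Plate: -60 to 220 mm in x, 120 mm to either side.
- block0: Aluminium saddle block, 60 (its x) x 36 (its y) x 36 mm high, loose, about 0.18 kg, with a groove 16 mm wide and 18 mm deep along x in its top. Origin: centre of its underside. Two or three of block0 to block2 are present.
- block1: Aluminium saddle block, 60 (its x) x 36 (its y) x 36 mm high, loose, about 0.18 kg, with a groove 16 mm wide and 18 mm deep along x in its top. Origin: centre of its underside. Two or three of block0 to block2 are present.
- block2: Aluminium saddle block, 60 (its x) x 36 (its y) x 36 mm high, loose, about 0.18 kg, with a groove 16 mm wide and 18 mm deep along x in its top. Origin: centre of its underside. Two or three of block0 to block2 are present.
- hood: Loose green hood with two yellow bands, open below, 218 (its x) x 68 (its y) x 48 mm high, hollow (inside 212 x 60, 42 mm high), flat top, 0.35 kg. Origin: centre of its lower rim. It goes over the nest's rim, its x along the nest's y (3 mm play all round), and stands on the base plate: origin at the nest point, top 48 mm above the plate.
- case0: Closed blue case with steel latches, loose, 180 (its x) x 60 (its y) x 36 mm high, flat top and bottom, about 0.4 kg. Origin: centre of its underside. One to three of case0 to case2 are present. Stacked, its x lies along the nest's y.
- case1: Closed red case with steel latches, loose, 180 (its x) x 60 (its y) x 36 mm high, flat top and bottom, about 0.4 kg. Origin: centre of its underside. One to three of case0 to case2 are present. Stacked, its x lies along the nest's y.
- case2: Closed orange case with steel latches, loose, 180 (its x) x 60 (its y) x 36 mm high, flat top and bottom, about 0.4 kg. Origin: centre of its underside. One to three of case0 to case2 are present. Stacked, its x lies along the nest's y.
- clamp_swing (a joint): Swing of the clamp arm about the upright post, rad: 0 = all the way in at its stop, pad over the centre of the nest; grows to 1.6 as it swings out, anticlockwise seen from above (towards the nest's -y side). Stiff enough to stay where it is left.
- clamp_slide (a joint): How far the clamp arm has been pushed down the post, m: 0 = top, 0.12 = lowest. Friction holds it where it is left; it takes about 5 N to push down and 14 N to lift. At 0 the pad's underside is 180 mm above the base plate.
- clamp_pad (a point): Centre of the underside of the clamp's black rubber pad (36 mm diameter), at the arm's end, 150 mm from the post's axis.
- clamp_grip (a point): Centre of the top end of the clamp's red handle: an upright round grip, 28 mm diameter, 60 mm tall, standing on the arm's end straight above the pad, 98 mm above the pad's underside.
- clamp_axis (a point): Point on the axis of the post about which the arm swings, at the height of the pad's underside.
- wrench: Bystander: steel wrench, 180 mm, lying on the bench; origin under its middle.
- oil: Bystander: yellow oil bottle, 60 mm diameter, 150 mm tall; origin at the centre of its underside.
- cup: Bystander: steel cup, 70 mm diameter, 70 mm tall; origin at the centre of its underside.
- tube: Bystander: offcut of square copper tube standing on end, 40 x 40 mm, 80 mm tall; origin at the centre of its underside.
- angle: Bystander: dark steel angle bracket, 90 x 60 mm, 78 mm tall; origin at the centre of its underside.
Things that resemble listed ones, but are neither listed nor needed, are in the scene too. What is shaped like the block1 but blue is not meant.

How it is judged:
On the way, in this order (a step that is already met when the one before it is completed fails the run):
1. every block lies in the nest (x of block0 in the frame of nest between -0.012 and 0.012 m and y of block0 in the frame of nest between -0.085 and 0.085 m and z of each of block0, block1, block2 in the frame of nest below 0.006 m and angle between each of block0, block1, block2's own z axis and vertical below 0.12 rad and x of block1 in the frame of nest between -0.012 and 0.012 m and y of block1 in the frame of nest between -0.085 and 0.085 m and x of block2 in the frame of nest between -0.012 and 0.012 m and y of block2 in the frame of nest between -0.085 and 0.085 m), for 0.2 s.
2. the hood is fully down over the blocks (all of step 1 and horizontal distance between hood and nest below 0.008 m and angle between the x axis of hood and the y axis of nest, either way round below 0.06 rad and angle between hood's own z axis and vertical below 0.04 rad and z of hood in the frame of nest between -0.004 and 0.004 m), for 0.2 s.
3. all the cases are stacked squarely on the hood and released (horizontal distance between hood and nest below 0.008 m and angle between the x axis of hood and the y axis of nest, either way round below 0.06 rad and angle between hood's own z axis and vertical below 0.04 rad and z of hood in the frame of nest between -0.004 and 0.004 m and horizontal distance between each of case0, case1, case2 and nest below 0.015 m and angle between the x axis of each of case0, case1, case2 and the y axis of nest, either way round below 0.14 rad and angle between each of case0, case1, case2's own z axis and vertical below 0.06 rad and z of each of case0, case1, case2 in the frame of nest above 0.044 m and linear speed of each of case0, case1, case2 below 0.02 m/s and contact force between each of case0, case1, case2 and the fingers below 0.3 N), for 0.3 s.
4. the clamp is swung in and pushed down onto the topmost case (value of joint clamp_swing below 0.12 rad and (z of clamp_pad in the frame of case0 between 0.031 and 0.039 m or z of clamp_pad in the frame of case1 between 0.031 and 0.039 m or z of clamp_pad in the frame of case2 between 0.031 and 0.039 m)), for 0.2 s.
At the end, for the whole second after the job is handed in: Blocks flat in the nest; hood fully down over them (4 mm in height, 8 mm sideways); every case flat in one column on it, within 15 mm and 8 degrees of the nest; clamp arm in (within 0.12 rad of its stop), pad within 3 mm of the topmost case; all at rest (all of step 2 and all of step 4 and horizontal distance between each of case0, case1, case2 and nest below 0.015 m and angle between the x axis of each of case0, case1, case2 and the y axis of nest, either way round below 0.14 rad and angle between each of case0, case1, case2's own z axis and vertical below 0.06 rad and z of each of case0, case1, case2 in the frame of nest above 0.044 m and linear speed of each of case0, case1, case2 below 0.02 m/s); the robot touches nothing.
It fails at once if one of the other things on the bench (wrench, oil bottle, cup, tube, angle bracket) is pushed away by more than 60 mm (distance of any of wrench, oil, cup, tube, angle from where it was at the start of the episode above 0.06 m).
It fails at once if the oil bottle or the cup is knocked over (angle between any of oil, cup's own z axis and vertical above 0.6 rad).
Of block0, block1, block2 only 2 to 3 are there at a start; the rules pass over those that are not, and their reading is None.
Of case0, case1, case2 only 1 to 3 are there at a start; the rules pass over those that are not, and their reading is None.
At some moment in a run one of block0, block1, block2, hood may be knocked a few centimetres aside while the robot is not near it.
It also fails if it takes over 210 s, if anything falls off the work surface, if the arm or the gripper's body presses on something with over 40 N, if the wrist force passes 120 N, or if a joint passes its speed limit or range.

ROBOT

A 6-joint arm with a two-finger parallel gripper is mounted at the origin on the work surface. World frame = base frame: x ahead of the robot, y to its left, z up, the work surface at z = 0. Lengths are in m, angles in rad, forces in N, time in s.
With the tool pointing down it reaches from about 0.375 to 0.975 m from the base axis. Payload 3.8 kg.
Tool frame: the origin (TCP) lies midway between the tips of the shut fingers; the grasp point (between the pads) lies 19 mm behind it; z points along the fingers, y is the direction in which the jaws open and shut (so a half turn about z gives the same grasp; the last joint's range is limited). The gripper opens to 85 mm and grips with 20 to 120 N. Pads are 22 mm wide; open, the fingers measure 114 mm over their backs; the gripper's body (76 mm by 85 mm) begins 54 mm behind the grasp point. The pads swing forward as they close: fully open they stand 13 mm farther back than shut.
Start: joints at [1.238, 0.264, 1.604, -0, 1.274, -0.037], TCP at [0.197, 0.646, 0.231] pointing down, gripper open.
Joint ranges: [-2.63, 2.63], [-0.94, 2.18], [0.31, 2.57], [-1.31, 4.45], [0, 2.66], [-2.55, 2.55]. Speed limits (rad/s): [2.57, 2.57, 3.14, 3.14, 3.14, 3.14].

INTERFACE

Orientations are given as a rotation vector (axis times angle).
In Python, from workcell import bot gives the robot as it stands.
- The arm moves only by the tool arm_command, never from a script. Its argument "targets" is text: rows parted by semicolons, each of 7 numbers parted by spaces: the shift along the tool's x, y, z in mm, then the turn, a rotation vector about the tool's x, y, z in degrees, then the opening, from 0 (shut) to 1 (fully open). A call has 1 to 10 rows; each row is the pose to reach, as a shift and turn from the pose commanded when the call began, along the tool's axes at that moment; what a row does not reach only later rows make up. A row lasts 1/12 s, in which the tool goes at most 41.7 mm and 7.16 degrees, less where a joint would pass 70% of its speed; a pose out of reach is approached as far as the arm can. A call with a gripper value outside its range is refused whole. The fingers move at their own pace and stop on an object; "newtons" is the grip in N (left out, the last holds). Time passes only in rows, so rows that repeat a pose let the fingers close. It gives the time, the measured TCP pose, the force and the opening at its end, in the units of the state.
- bot.read_state(): the state, without advancing time (a new reading comes with each control period).
- bot.read_camera(name): name is "scene" or "side" or "wrist"; returns (picture, depth): 420x560x3 uint8, blue, green, red; 420x560 float32, m along the optical axis (not along the pixel's ray), 0 where there is no reading.
- bot.camera_params(name): a dict with "fov_y" (degrees; the focal length in pixels is half the picture's height over the tangent of half this angle, whatever the lens; pixels are square), "cx", "cy" (the principal point, pixels), "xyz" and "rotation" of the camera in the world; the wrist camera has in their place "T_tool_cam" (4x4, takes a point from camera to tool coordinates, whose origin is the TCP and whose axes are the flange's). Camera axes: x right, y up, looking along -z (the intrinsics and any distortion apply to the point x, -y, -z); pixel columns grow to the right and rows downward; lengths in m; the calibration is good to about 2 mm. A picture is of the moment at which its call begins: read the wrist's pose just before it. camera_params takes no time and is no camera call.
- bot.finish_job(): hands the job in, once; it reports no verdict.
The state is a dict: "time": time; "q": joint angles; "joint_vel": joint speeds; "joint_torque": joint torques, N m; "tool_pos": TCP position; "tcp_rot": TCP orientation; "wrist_force": force on the tool from outside, world axes, zero at the start; "torque": the same for the moment, N m; "width": opening from 0.0 (shut) to 1.0 (fully open).
Only numpy, scipy, OpenCV 4.12 (cv2) and the standard library are available. Lean on these libraries where they do the work, as an engineer would, in place of code of your own. Each camera call takes 0.05 s, during which the arm holds its last target.

## Working session

There is one attempt and no reset: what is moved stays moved. The work goes in short steps, Python scripts to look and compute and a tool call to move; the robot and the scene stay as the last step left them, time stands still between calls to the robot, and variables do not carry over. Pictures are saved under pics/ and viewed, and the job is handed in when it is done.

Besides the shell and the picture viewer there is one more tool, called after "Request:" as name(argument=value, ...), one argument or row to a line, values as JSON. arm_command: Moves the arm, as the interface text tells. Its arguments: {"type":"object","properties":{"targets":{"type":"string"},"newtons":{"type":"number"}},"required":["targets"]}

```bash
ls -la; mkdir -p pics
python3 - <<'E'
from workcell import bot
import cv2
print(bot.read_state())
for n in ("scene","side","wrist"):
    im,d=bot.read_camera(n); cv2.imwrite(f"pics/{n}0.png",im); print(n,bot.camera_params(n))
    import numpy as np; np.savez(f"{n}0.npz",im=im,d=d)
E
```

```text
total 12
drwxr-xr-x  3 agent agent 4096 Dec  7 15:33 .
drwxr-xr-x 23 root  root  4096 Dec  7 15:33 ..
drwxr-xr-x  2 agent agent 4096 Dec  7 15:33 pics
{'time': 0.0, 'q': array([ 1.23809968e+00,  2.64790662e-01,  1.60539789e+00,  9.60529122e-07,
        1.27372723e+00, -3.69213963e-02]), 'joint_vel': array([ 0.00027457,  0.00076454, -0.00159244,  0.00134436,  0.00037078,
       -0.00031134]), 'joint_torque': array([-8.79706495e-04, -5.15124321e+01, -3.67314112e+01, -9.59098929e-05,
        1.30051357e-02, -1.81182514e-05]), 'tool_pos': array([0.19651905, 0.64497179, 0.22992388]), 'tcp_rot': array([-0.46284809, -3.10687551,  0.00358627]), 'wrist_force': array([-0.21872761,  0.01591408,  0.28679547]), 'torque': array([ 0.050495 , -0.0225544, -0.0554922]), 'width': 0.9985911926646469}
scene {'fov_y': 46.97299572991455, 'cx': 277.9559192004315, 'cy': 208.59464564776306, 'xyz': array([ 0.97279943, -0.8284191 ,  1.18295525]), 'rotation': array([0.71599113, 0.19161536, 0.46603611])}
side {'fov_y': 57.703884331428235, 'cx': 275.77238898582794, 'cy': 212.804322022184, 'xyz': array([ 0.33613716, -0.92651392,  1.02759451]), 'rotation': array([ 0.83002329, -0.09067502, -0.21093101])}
wrist {'fov_y': 58.559025070464, 'cx': 275.07840749588064, 'cy': 205.41448421376538, 'T_tool_cam': array([[-6.90438330e-04,  9.61459719e-01,  2.74944964e-01,
         6.96352772e-02],
       [ 9.99999306e-01,  4.01495883e-04,  1.10718788e-03,
         9.40820948e-05],
       [ 9.54127278e-04,  2.74945537e-01, -9.61459329e-01,
        -1.41748333e-01],
       [ 0.00000000e+00,  0.00000000e+00,  0.00000000e+00,
         1.00000000e+00]])}
```

View pics/scene0.png

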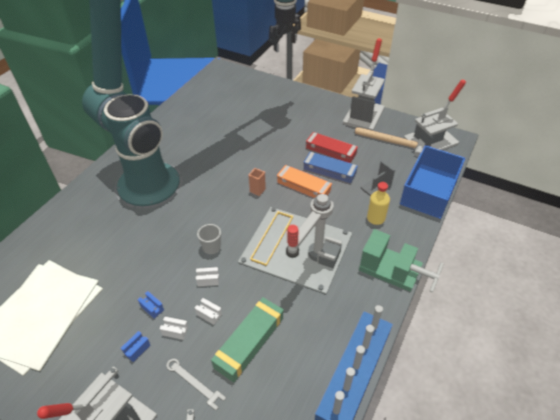

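View pics/side0.png

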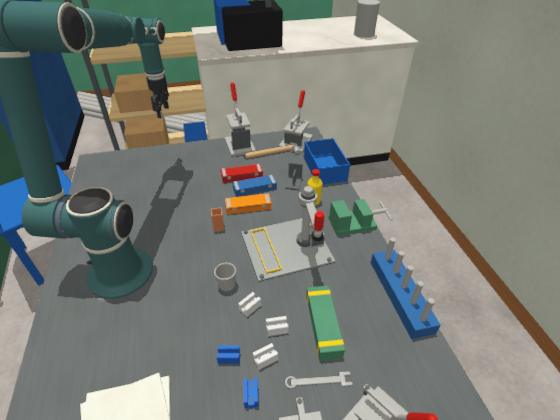

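View pics/wrist0.png

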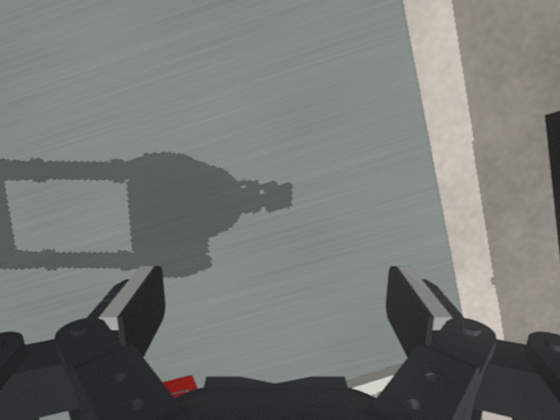

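Silver blocks in the scene picture sit at (207,277), (207,310) and (173,328). The look-alikes are blue blocks at (151,305) and (135,347). The hood is at (250,337), and the green vise at (392,260) resembles it. The cases are at (331,147) red, (330,166) blue and (304,182) orange, with a blue bin at (433,180). The nest is at (270,238) and the clamp handle at (293,236). The other red handles, at (377,50), (455,90) and (55,410), are decoys.

```bash
cat > h.py <<'E'
import numpy as np, cv2
from scipy.spatial.transform import Rotation as R
from workcell import bot
def cam(name,st=None):
    p=bot.camera_params(name)
    f=210/np.tan(np.radians(p['fov_y'])/2)
    if name=='wrist':
        T=np.eye(4);T[:3,:3]=R.from_rotvec(st['tcp_rot']).as_matrix();T[:3,3]=st['tool_pos']
        T=T@p['T_tool_cam']
    else:
        T=np.eye(4);T[:3,:3]=R.from_rotvec(p['rotation']).as_matrix();T[:3,3]=p['xyz']
    return f,p['cx'],p['cy'],T
def cloud(name,d,st=None):
    f,cx,cy,T=cam(name,st)
    v,u=np.mgrid[0:d.shape[0],0:d.shape[1]]
    P=np.stack([(u-cx)/f*d,-(v-cy)/f*d,-d],-1)
    W=P@T[:3,:3].T+T[:3,3]
    W[d<=0]=np.nan
    return W
def snap(name,tag):
    st=bot.read_state(); im,d=bot.read_camera(name)
    np.savez(f'{tag}.npz',im=im,d=d,tp=st['tool_pos'],tr=st['tcp_rot']); cv2.imwrite(f'pics/{tag}.png',im)
    return im,cloud(name,d,st),st
def topview(im,W,x0,x1,y0,y1,s=1000,zmax=.4,zmin=-.02):
    # image: rows = x decreasing down?, up = +x, left=+y
    h=int((x1-x0)*s);w=int((y1-y0)*s)
    out=np.zeros((h,w,3),np.uint8);zz=np.full((h,w),-1.)
    P=W.reshape(-1,3);C=im.reshape(-1,3)
    ok=np.isfinite(P[:,0])&(P[:,2]<zmax)&(P[:,2]>zmin)
    P=P[ok];C=C[ok]
    o=np.argsort(P[:,2]);P=P[o];C=C[o]
    r=((x1-P[:,0])*s).astype(int);c=((y1-P[:,1])*s).astype(int)
    m=(r>=0)&(r<h)&(c>=0)&(c<w)
    out[r[m],c[m]]=C[m];zz[r[m],c[m]]=P[m,2]
    return out,zz
E
python3 - <<'E'
from h import *
for n in("scene","side"):
    z=np.load(n+'0.npz');W=cloud(n,z['d'])
    o,zz=topview(z['im'],W,0.1,1.1,-.7,.7,s=550); o=cv2.dilate(o,np.ones((2,2)))
    for k in range(1,11):cv2.putText(o,f"{k/10}",(0,int((1.1-k/10)*550)),0,.35,(255,255,255))
    for k in range(-6,7):cv2.putText(o,f"{k/10}",(int((.7-k/10)*550),10),0,.35,(255,255,255))
    cv2.imwrite(f'pics/top_{n}.png',o)
    for nm,(u,v) in dict(scene=dict(red=(331,147),blue=(330,166),or_=(304,182),b0=(207,277),b1=(207,310),b2=(173,328),hood=(250,337),handle=(293,228),nest=(270,238),posttop=(321,203)),side=dict(red=(242,173),blue=(255,186),or_=(248,204),b0=(250,303),b1=(277,326),b2=(265,355),hood=(325,322),handle=(319,215),nest=(264,250)))[n].items():
        print(n,nm,W[v,u].round(3))
E
```

```text
scene red [0.5   0.428 0.038]
scene blue [0.537 0.337 0.035]
scene or_ [0.491 0.226 0.033]
scene b0 [ 0.417 -0.247  0.037]
scene b1 [ 0.468 -0.327  0.017]
scene b2 [ 0.429 -0.423  0.039]
scene hood [ 0.622 -0.355  0.048]
scene handle [ 0.642 -0.157  0.284]
scene nest [ 0.496 -0.021  0.009]
scene posttop [ 0.655 -0.021  0.249]
side red [0.488 0.42  0.039]
side blue [0.528 0.324 0.034]
side or_ [0.479 0.212 0.038]
side b0 [ 0.407 -0.247  0.038]
side b1 [ 0.47  -0.34   0.034]
side b2 [ 0.419 -0.413  0.02 ]
side hood [ 0.607 -0.368  0.05 ]
side handle [ 0.635 -0.164  0.283]
side nest [ 0.496 -0.02   0.013]
```

View pics/top_scene.png

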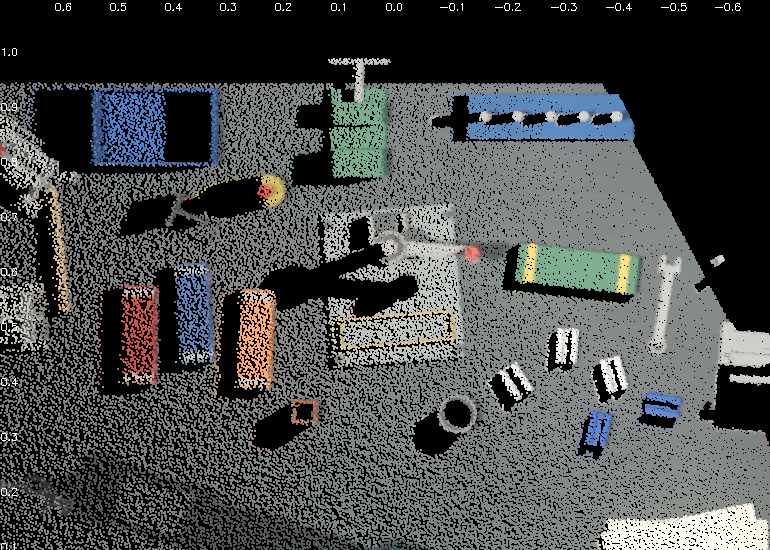

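View pics/top_side.png

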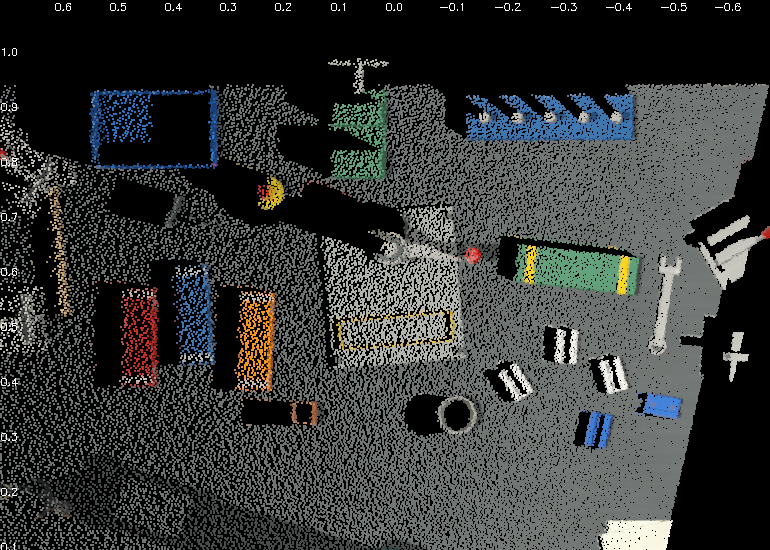

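```bash
cat >> h.py <<'E'
def fit(W,im,box,zr,col=None):
    x0,x1,y0,y1=box
    m=(W[...,0]>x0)&(W[...,0]<x1)&(W[...,1]>y0)&(W[...,1]<y1)&(W[...,2]>zr[0])&(W[...,2]<zr[1])
    if col is not None: m&=col(cv2.cvtColor(im,cv2.COLOR_BGR2HSV).astype(int))
    P=W[m]
    # drop outliers: require neighbours in 4mm grid
    P2=P[:,:2]
    if len(P2)<10: return None
    from scipy.spatial import cKDTree
    n=np.array([len(a) for a in cKDTree(P2).query_ball_point(P2,.006)])
    k=n>=np.median(n)*.3
    (cx,cy),(w,h),a=cv2.minAreaRect((P2[k]*1000).astype(np.float32))
    if w<h: w,h=h,w;a+=90
    a=(a+90)%180-90
    return dict(c=(round(cx,1),round(cy,1)),L=round(w,1),Wd=round(h,1),ang=round(a,1),z=round(np.median(P[k,2])*1000,1),n=int(k.sum()))
yel=lambda H:(H[...,0]>18)&(H[...,0]<34)&(H[...,1]>90)
E
python3 - <<'E'
from h import *
for n in("scene","side"):
    z=np.load(n+'0.npz');W=cloud(n,z['d']);im=z['im']
    for nm,b,zr,c in [('b0',(.35,.45,-.27,-.16),(.030,.045),None),('b1',(.42,.52,-.35,-.26),(.030,.045),None),('b2',(.37,.455,-.44,-.35),(.030,.045),None),
      ('hood',(.54,.68,-.46,-.2),(.042,.06),None),('or',(.36,.6,.2,.31),(.03,.045),None),('bl',(.4,.65,.31,.415),(.03,.045),None),('red',(.38,.6,.415,.52),(.03,.045),None),
      ('rim',(.43,.58,-.13,.12),(.013,.03),yel),('plate',(.4,.8,-.2,.2),(.007,.0135),None),('posttop',(.6,.72,-.05,.05),(.235,.27),None),('handle',(.58,.72,-.2,-.1),(.28,.3),None)]:
        print(n,nm,fit(W,im,b,zr,c))
E
```

```text
scene b0 {'c': (385.9, -206.2), 'L': 115.1, 'Wd': 58.3, 'ang': -56.6, 'z': np.float64(35.8), 'n': 180}
scene b1 {'c': (471.7, -330.6), 'L': 62.3, 'Wd': 38.8, 'ang': 0.1, 'z': np.float64(35.8), 'n': 181}
scene b2 {'c': (419.9, -414.9), 'L': 61.2, 'Wd': 38.2, 'ang': 15.1, 'z': np.float64(35.9), 'n': 205}
scene hood {'c': (612.0, -349.1), 'L': 219.5, 'Wd': 71.5, 'ang': 83.5, 'z': np.float64(48.3), 'n': 2140}
scene or {'c': (483.1, 234.9), 'L': 182.0, 'Wd': 66.4, 'ang': -3.0, 'z': np.float64(35.8), 'n': 696}
scene bl {'c': (529.5, 363.7), 'L': 181.4, 'Wd': 98.3, 'ang': 2.9, 'z': np.float64(35.6), 'n': 642}
scene red {'c': (491.1, 447.1), 'L': 181.8, 'Wd': 65.2, 'ang': -1.2, 'z': np.float64(35.8), 'n': 560}
scene rim {'c': (502.6, -21.6), 'L': 208.2, 'Wd': 52.5, 'ang': -85.4, 'z': np.float64(18.5), 'n': 57}
scene plate {'c': (615.7, 25.4), 'L': 358.9, 'Wd': 322.7, 'ang': 5.7, 'z': np.float64(10.1), 'n': 3163}
scene posttop {'c': (653.2, -12.6), 'L': 45.5, 'Wd': 37.4, 'ang': 23.7, 'z': np.float64(244.4), 'n': 210}
scene handle {'c': (638.9, -156.9), 'L': 25.4, 'Wd': 24.2, 'ang': -62.5, 'z'
[... 448 characters left out ...]
(480.7, 235.8), 'L': 179.7, 'Wd': 66.6, 'ang': -3.8, 'z': np.float64(37.3), 'n': 489}
side bl {'c': (527.9, 348.3), 'L': 181.4, 'Wd': 66.2, 'ang': 5.6, 'z': np.float64(37.6), 'n': 418}
side red {'c': (487.5, 447.7), 'L': 178.6, 'Wd': 64.5, 'ang': -0.2, 'z': np.float64(37.6), 'n': 362}
side rim {'c': (500.2, -19.6), 'L': 213.0, 'Wd': 56.5, 'ang': -85.4, 'z': np.float64(19.9), 'n': 165}
side plate {'c': (611.2, 16.4), 'L': 367.8, 'Wd': 309.4, 'ang': 8.7, 'z': np.float64(11.0), 'n': 2566}
side posttop {'c': (647.9, -11.8), 'L': 43.6, 'Wd': 38.7, 'ang': -12.6, 'z': np.float64(244.6), 'n': 138}
side handle {'c': (636.8, -158.2), 'L': 25.0, 'Wd': 24.2, 'ang': 64.9, 'z': np.float64(283.6), 'n': 47}
```

```bash
cat >> h.py <<'E'
def go(x,y,z,jaw=None,st=None,quiet=False,xdir=None,R0=None,p0=None):
    """print move row to reach TCP x,y,z (mm), pointing down, jaw axis angle (deg, mod 180), xdir = prefered tool-x heading deg"""
    st=st or bot.read_state()
    Rm=R.from_rotvec(st['tcp_rot']).as_matrix() if R0 is None else R0
    p=st['tool_pos']*1000 if p0 is None else p0
    hx=np.degrees(np.arctan2(Rm[1,0],Rm[0,0]))
    best=None
    for k in (0,180):
        # tool z down: tool y heading = hx-90
        h=(jaw+90+k) if jaw is not None else hx
        q1=np.degrees(np.arctan2(y,x)); q1c=np.degrees(st['q'][0]); 
        dh=(h-hx+180)%360-180
        q6=np.degrees(st['q'][5])+(( q1-q1c)-dh)   # tool down: heading = q1 - q6 + c
        q6=(q6+180)%360-180
        cost=abs(q6)
        if xdir is not None: cost=abs((h-xdir+180)%360-180)
        if best is None or cost<best[0]: best=(cost,h,q6)
    _,h,q6=best
    a=np.radians(h);c,s=np.cos(a),np.sin(a)
    Rt=np.array([[c,s,0],[s,-c,0],[0,0,-1.]])
    d=Rm.T@(np.array([x,y,z])-p); rv=np.degrees(R.from_matrix(Rm.T@Rt).as_rotvec())
    if not quiet: print('shift',d.round(1),'turn',rv.round(1),'dist',np.linalg.norm(d).round(),'heading',round(hx,1),'->',round(h,1),'q6~',round(q6))
    return d,rv,Rt
def s():
    st=bot.read_state();print('t',round(st['time'],2),'p',(st['tool_pos']*1000).round(1),'F',st['wrist_force'].round(1),'w',round(st['width'],3),'q6',st['q'][5].round(2));return st
E
python3 - <<'E'
from h import *
st=s()
go(430,300,320,st=st,jaw=0)
go(430,300,320,st=st,jaw=90)
go(440,-210,320,st=st,jaw=90)
E
```

```text
t 0.15 p [196.6 645.1 230.2] F [-1.2  0.3  0.2] w 0.998 q6 -0.04
shift [-323.9 -262.2  -89.3] turn [-0.1  0.1 73.1] dist 426.0 heading 163.1 -> 90 q6~ 35
shift [-323.9 -262.2  -89.3] turn [ -0.1  -0.  -16.9] dist 426.0 heading 163.1 -> 180 q6~ -55
shift [-482.1 -747.2  -88.4] turn [-0.000e+00  1.000e-01  1.631e+02] dist 894.0 heading 163.1 -> 360 q6~ 64
```

Request:
arm_command(
  targets="-100 -90 -60 0 0 0 1; -324 -262 -90 0 0 73 1; -324 -262 -90 0 0 73 1; -324 -262 -90 0 0 73 1; -324 -262 -90 0 0 73 1; -324 -262 -90 0 0 73 1; -324 -262 -90 0 0 73 1; -324 -262 -90 0 0 73 1; -324 -262 -90 0 0 73 1; -324 -262 -90 0 0 73 1",
)

```text
time: 0.98
tool_pos: [0.4249, 0.3073, 0.3195]
tcp_rot: [-2.056, -2.376, 0.0]
wrist_force: [1.4, 0.3, -0.5]
width: 1.0
```

Run:
```python
from h import *
st=s()
go(450,-120,340,st=st,jaw=0)
```

```text
t 0.98 p [424.9 307.3 319.5] F [ 1.4  0.3 -0.5] w 1.0 q6 0.43
shift [-426.5  -36.5  -20.5] turn [-0.   0.   8.3] dist 429.0 heading 98.3 -> 90 q6~ -15
```

Request:
arm_command(
  targets="-426 -36 -20 0 0 8 1; -426 -36 -20 0 0 8 1; -426 -36 -20 0 0 8 1; -426 -36 -20 0 0 8 1; -426 -36 -20 0 0 8 1; -426 -36 -20 0 0 8 1; -426 -36 -20 0 0 8 1; -426 -36 -20 0 0 8 1; -426 -36 -20 0 0 8 1; -426 -36 -20 0 0 8 1",
)

```text
time: 1.82
tool_pos: [0.4511, -0.108, 0.3388]
tcp_rot: [2.21, 2.233, 0.0]
wrist_force: [2.3, 0.3, -0.1]
width: 1.002
```

Request:
arm_command(
  targets="-6 0 0 0 0 0 1; -6 0 0 0 0 0 1; -6 0 0 0 0 0 1",
)

```text
time: 2.07
tool_pos: [0.4515, -0.112, 0.3383]
tcp_rot: [-2.211, -2.23, -0.0]
wrist_force: [-0.8, 0.4, -1.1]
width: 1.004
```

Run:
```python
from h import *
im,W,st=snap('wrist','w1'); s()
o,zz=topview(im,W,0.3,.7,-.5,.15,s=1000); o=cv2.dilate(o,np.ones((2,2)))
cv2.imwrite('pics/top_w1.png',o)
for nm,b,zr,c in [('b0',(.35,.45,-.28,-.19),(.030,.045),None),('b1',(.42,.52,-.37,-.28),(.030,.045),None),('b2',(.37,.455,-.46,-.37),(.030,.045),None),('rim',(.43,.58,-.15,.12),(.013,.03),yel)]: print(nm,fit(W,im,b,zr,c))
```

```text
t 2.12 p [ 451.6 -111.2  338.4] F [0.6 0.3 0.5] w 0.997 q6 -0.31
b0 {'c': (408.3, -237.5), 'L': 60.7, 'Wd': 36.9, 'ang': 32.2, 'z': np.float64(35.3), 'n': 791}
b1 {'c': (473.4, -330.5), 'L': 59.8, 'Wd': 38.6, 'ang': -3.5, 'z': np.float64(35.2), 'n': 771}
b2 {'c': (421.1, -414.9), 'L': 60.4, 'Wd': 37.8, 'ang': 16.1, 'z': np.float64(35.1), 'n': 554}
rim {'c': (502.9, -29.0), 'L': 188.9, 'Wd': 53.6, 'ang': -85.2, 'z': np.float64(18.9), 'n': 970}
```

View pics/w1.png

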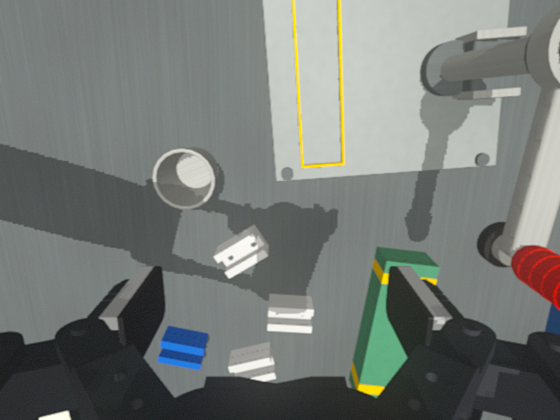

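View pics/top_w1.png

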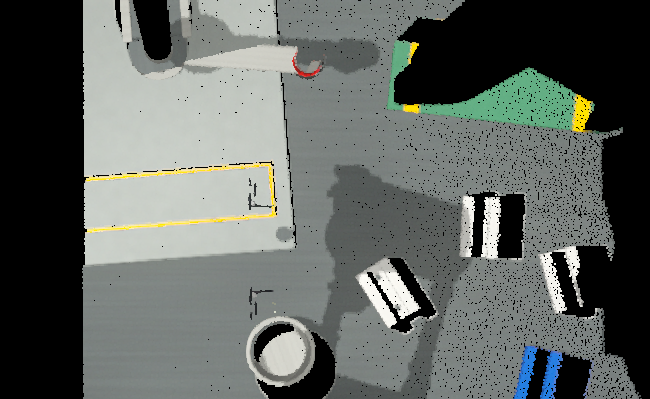

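Run:
```python
from h import *
st=s()
go(408.3,-237.5,90,st=st,jaw=122.2)
```

```text
t 2.12 p [ 451.6 -111.2  338.4] F [0.6 0.3 0.5] w 0.997 q6 -0.31
shift [-126.1  -44.4  248.3] turn [-0.1 -0.  58.4] dist 282.0 heading 90.6 -> 392.2 q6~ 28
```

Request:
arm_command(
  targets="-126 -44 248 0 0 58 0.8; -126 -44 248 0 0 58 0.8; -126 -44 248 0 0 58 0.8; -126 -44 248 0 0 58 0.8; -126 -44 248 0 0 58 0.8; -126 -44 248 0 0 58 0.8; -126 -44 248 0 0 58 0.8; -126 -44 248 0 0 58 0.8; -126 -44 248 0 0 58 0.8; -126 -44 248 0 0 58 0.8",
)

```text
time: 2.95
tool_pos: [0.4097, -0.2371, 0.0907]
tcp_rot: [-3.013, -0.888, -0.0]
wrist_force: [-0.2, -0.4, 0.3]
width: 0.801
```

Run:
```python
from h import *
im,W,st=snap('wrist','w2'); s()
print(fit(W,im,(.35,.46,-.30,-.18),(.030,.045)))
go(408.3,-237.5,11,st=st,jaw=122.2)
```

```text
t 3.0 p [ 410.4 -237.6   91.6] F [-0.4  0.5  0.3] w 0.801 q6 0.42
{'c': (407.6, -237.3), 'L': 61.0, 'Wd': 36.1, 'ang': 32.2, 'z': np.float64(35.1), 'n': 3779}
shift [-1.4 -0.4 79.7] turn [-0.  -0.   0.7] dist 80.0 heading 32.9 -> 392.2 q6~ 28
```

View pics/w2.png

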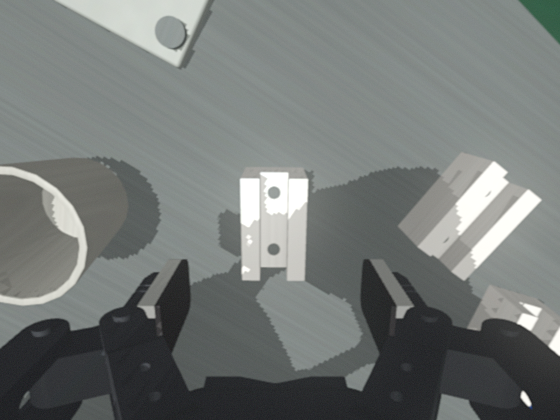

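The wrist picture shows the silver block at (273,225), centred between the jaws and groove up. The cup is clear at the left.

Request:
arm_command(
  targets="-1 0 40 0 0 1 0.8; -1 0 79 0 0 1 0.8; -1 0 79 0 0 1 0.8; -1 0 79 0 0 1 0.3; -1 0 79 0 0 1 0.2; -1 0 79 0 0 1 0.2; -1 0 79 0 0 1 0.2; -1 0 79 0 0 1 0.2; -1 0 79 0 0 1 0.2",
  newtons=40,
)

```text
time: 3.75
tool_pos: [0.4108, -0.2404, 0.0147]
tcp_rot: [3.019, 0.854, 0.006]
wrist_force: [1.1, 1.3, 8.0]
width: 0.409
```

Run:
```python
from h import *
st=s()
go(410,-237.5,80,st=st)
d,r,Rt=go(502,-20.5,80,st=st,jaw=4.8)
go(496.8,44.3,80,st=st,jaw=4.8)
```

```text
t 3.75 p [ 410.8 -240.4   14.7] F [1.1 1.3 8. ] w 0.409 q6 0.44
shift [  1.   -2.5 -65.3] turn [ 0.3 -0.2 -0. ] dist 65.0 heading 31.6 -> 31.6 q6~ 28
shift [ 193.1 -139.1  -65.5] turn [  0.3   0.  -63.2] dist 247.0 heading 31.6 -> 94.8 q6~ -7
shift [ 222.6 -197.   -65.7] turn [  0.3   0.  -63.2] dist 304.0 heading 31.6 -> 94.8 q6~ 0
```

Request:
arm_command(
  targets="0 0 -50 0 0 0 0.2; 0 0 -95 0 0 0 0.2; 223 -197 -95 0 0 -63 0.2; 223 -197 -95 0 0 -63 0.2; 223 -197 -95 0 0 -63 0.2; 223 -197 -95 0 0 -63 0.2; 223 -197 -95 0 0 -63 0.2; 223 -197 -95 0 0 -63 0.2; 223 -197 -95 0 0 -63 0.2; 223 -197 -95 0 0 -63 0.2",
)

```text
time: 4.58
tool_pos: [0.4975, 0.0511, 0.1088]
tcp_rot: [2.23, 2.21, 0.009]
wrist_force: [0.5, -0.8, -1.8]
width: 0.409
```

Run:
```python
from h import *
st=s()
go(496.8,44.3,80,st=st,jaw=4.8)
```

```text
t 4.58 p [497.5  51.1 108.8] F [ 0.5 -0.8 -1.8] w 0.409 q6 0.06
shift [-6.9 -0.8 28.8] turn [ 0.3 -0.2 -5.3] dist 30.0 heading 89.5 -> 94.8 q6~ 0
```

Request:
arm_command(
  targets="-6 -1 29 0 0 -5 0.2; -6 -1 29 0 0 -5 0.2; -6 -1 29 0 0 -5 0.2",
)

```text
time: 4.83
tool_pos: [0.4921, 0.0397, 0.077]
tcp_rot: [-2.145, -2.292, 0.004]
wrist_force: [0.4, -0.7, -1.6]
width: 0.414
```

Run:
```python
from h import *
im,W,st=snap('wrist','w3'); s()
print(fit(W,im,(.43,.58,-.15,.12),(.013,.03),yel))
go(496.8,44.3,26,st=st,jaw=4.8)
```

```text
t 4.88 p [493.3  39.5  77.9] F [ 0.5 -0.2 -1.6] w 0.412 q6 -0.04
{'c': (499.5, 10.7), 'L': 144.7, 'Wd': 54.2, 'ang': -85.3, 'z': np.float64(19.1), 'n': 1758}
shift [ 4.2  5.2 50.9] turn [-0.2 -0.  -1. ] dist 51.0 heading 93.8 -> 94.8 q6~ 0
```

View pics/w3.png

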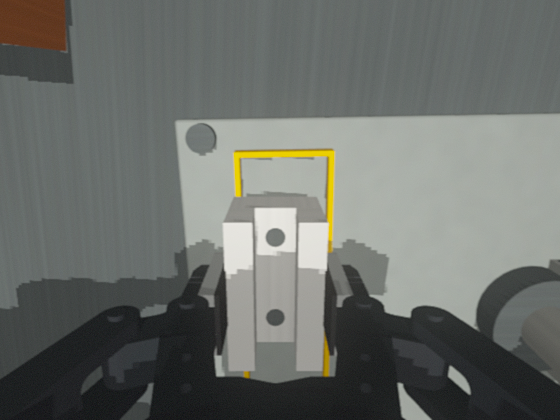

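Request:
arm_command(
  targets="4 4.5 20 0 0 -1 0.2; 4 4.5 20 0 0 -1 0.2; 4 4.5 48 0 0 -1 0.2; 4 4.5 48 0 0 -1 0.2; 4 4.5 51 0 0 -1 0.2; 4 4.5 51 0 0 -1 0.2",
)

```text
time: 5.38
tool_pos: [0.4982, 0.0434, 0.0273]
tcp_rot: [2.127, 2.312, 0.0]
wrist_force: [0.3, 0.5, -1.8]
width: 0.412
```

Run:
```python
from h import *
st=s()
go(496.8,44.3,26,st=st,jaw=4.8)
```

```text
t 5.38 p [498.2  43.4  27.3] F [ 0.3  0.5 -1.8] w 0.412 q6 -0.05
shift [ 1.  -1.3  1.3] turn [ 0.  0. -0.] dist 2.0 heading 94.8 -> 94.8 q6~ 0
```

Request:
arm_command(
  targets="1 -1 2.5 0 0 0 0.2; 1 -1 2.5 0 0 0 0.2; 1 -1 2.5 0 0 0 0.6; 1 -1 2.5 0 0 0 0.6; 1 -1 2.5 0 0 0 0.6; 1 -1 2.5 0 0 0 0.6; 1 -1 -30 0 0 0 0.6; 1 -1 -60 0 0 0 0.8; 1 -1 -60 0 0 0 0.8",
)

```text
time: 6.13
tool_pos: [0.5018, 0.0451, 0.0926]
tcp_rot: [2.12, 2.309, 0.011]
wrist_force: [1.7, -0.8, 0.7]
width: 0.801
```

Run:
```python
from h import *
im,W,st=snap('wrist','w4'); s()
print(fit(W,im,(.46,.56,0,.09),(.035,.055)))
print(fit(W,im,(.43,.58,-.15,.12),(.013,.03),yel))
go(473.4,-330.5,110,st=st,jaw=-3.5+90)
```

```text
t 6.18 p [500.7  45.   90.6] F [-0.1 -0.3 -0.9] w 0.796 q6 -0.05
{'c': (498.8, 43.6), 'L': 60.6, 'Wd': 36.1, 'ang': -85.3, 'z': np.float64(45.1), 'n': 4207}
{'c': (499.9, 6.0), 'L': 154.2, 'Wd': 54.1, 'ang': -85.3, 'z': np.float64(19.1), 'n': 3144}
shift [-371.8  -60.1  -17.8] turn [ 0.5 -0.5 98.4] dist 377.0 heading 94.9 -> 356.5 q6~ 59
```

View pics/w4.png

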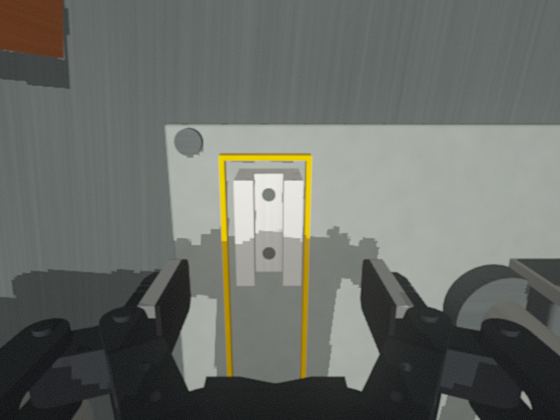

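Block 0 is seated inside the yellow rim at (268,225). Next is block 1.

Request:
arm_command(
  targets="-372 -60 -30 0 0 98 0.8; -372 -60 -30 0 0 98 0.8; -372 -60 -30 0 0 98 0.8; -372 -60 -30 0 0 98 0.8; -372 -60 -30 0 0 98 0.8; -372 -60 -30 0 0 98 0.8; -372 -60 -30 0 0 98 0.8; -372 -60 -30 0 0 98 0.8; -372 -60 -30 0 0 98 0.8; -372 -60 -30 0 0 98 0.8",
)

```text
time: 7.02
tool_pos: [0.4686, -0.3379, 0.1172]
tcp_rot: [3.076, 0.617, 0.001]
wrist_force: [1.0, -0.4, 0.2]
width: 0.799
```

Run:
```python
from h import *
st=s()
go(473.4,-330.5,95,st=st,jaw=-3.5+90)
```

```text
t 7.02 p [ 468.6 -337.9  117.2] F [ 1.  -0.4  0.2] w 0.799 q6 0.51
shift [ 7.3 -5.1 22.1] turn [ 0.3 -0.  26.2] dist 24.0 heading 22.7 -> 356.5 q6~ 59
```

Request:
arm_command(
  targets="7 -5 22 0 0 26 0.8; 7 -5 22 0 0 26 0.8; 7 -5 22 0 0 26 0.8; 7 -5 22 0 0 26 0.8; 7 -5 22 0 0 26 0.8",
)

```text
time: 7.43
tool_pos: [0.4726, -0.3231, 0.0933]
tcp_rot: [-3.139, 0.078, 0.003]
wrist_force: [-0.1, -0.0, 0.7]
width: 0.803
```

Run:
```python
from h import *
im,W,st=snap('wrist','w5'); s()
f=fit(W,im,(.42,.53,-.38,-.28),(.030,.045));print(f)
go(*f['c'],12,st=st,jaw=f['ang']+90)
```

```text
t 7.48 p [ 472.8 -323.2   93.6] F [ 0.1 -0.   0.2] w 0.798 q6 0.97
{'c': (472.9, -330.1), 'L': 60.7, 'Wd': 36.1, 'ang': -3.2, 'z': np.float64(35.1), 'n': 3723}
shift [ 0.8  7.  81.3] turn [-0.1  0.1  0.4] dist 82.0 heading -2.8 -> 356.8 q6~ 58
```

View pics/w5.png

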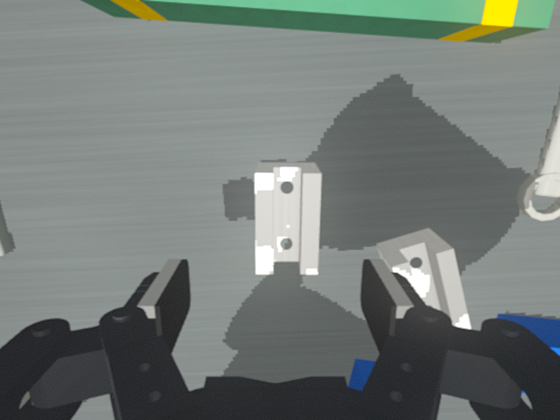

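Request:
arm_command(
  targets="1 7 30 0 0 0 0.65; 1 7 50 0 0 0 0.65; 1 7 81 0 0 0 0.65; 1 7 81 0 0 0 0.65; 1 7 81 0 0 0 0.3; 1 7 81 0 0 0 0.2; 1 7 81 0 0 0 0.2; 1 7 81 0 0 0 0.2; 1 7 81 0 0 0 0.2; 1 7 -10 0 0 0 0.2",
)

```text
time: 8.32
tool_pos: [0.4684, -0.3263, 0.0481]
tcp_rot: [-3.131, 0.074, 0.02]
wrist_force: [-0.8, 1.3, -3.2]
width: 0.412
```

Run:
```python
from h import *
st=s()
go(502.2,-20.5,110,st=st,jaw=4.8)
```

```text
t 8.32 p [ 468.4 -326.3   48.1] F [-0.8  1.3 -3.2] w 0.412 q6 0.97
shift [  18.5 -307.6  -59.4] turn [ -1.    0.1 -97.5] dist 314.0 heading -2.7 -> 94.8 q6~ -7
```

Request:
arm_command(
  targets="0 -20 -60 0 0 0 0.2; 18 -308 -60 0 0 -97 0.2; 18 -308 -60 0 0 -97 0.2; 18 -308 -60 0 0 -97 0.2; 18 -308 -60 0 0 -97 0.2; 18 -308 -60 0 0 -97 0.2; 18 -308 -60 0 0 -97 0.2; 18 -308 -60 0 0 -97 0.2; 18 -308 -60 0 0 -97 0.2; 18 -308 -60 0 0 -97 0.2",
)

```text
time: 9.15
tool_pos: [0.5074, -0.0208, 0.1167]
tcp_rot: [2.687, 1.626, 0.003]
wrist_force: [0.9, -0.6, -0.6]
width: 0.413
```

Run:
```python
from h import *
st=s()
go(502.2,-20.5,90,st=st,jaw=4.8)
```

```text
t 9.15 p [507.4 -20.8 116.7] F [ 0.9 -0.6 -0.6] w 0.413 q6 0.39
shift [-2.2 -4.7 26.7] turn [  0.1  -0.  -32.4] dist 27.0 heading 62.4 -> 94.8 q6~ -7
```

Request:
arm_command(
  targets="-2 -5 27 0 0 -32 0.2; -2 -5 27 0 0 -32 0.2; -2 -5 27 0 0 -32 0.2; -2 -5 27 0 0 -32 0.2; -2 -5 27 0 0 -32 0.2; -2 -5 27 0 0 -32 0.2; -2 -5 27 0 0 -32 0.2",
)

```text
time: 9.73
tool_pos: [0.5016, -0.0232, 0.089]
tcp_rot: [2.149, 2.29, 0.001]
wrist_force: [-0.4, 0.8, -1.1]
width: 0.416
```

Run:
```python
from h import *
st=s()
go(502.2,-20.5,27,st=st,jaw=4.8)
```

```text
t 9.73 p [501.6 -23.2  89. ] F [-0.4  0.8 -1.1] w 0.416 q6 -0.16
shift [ 2.7  0.7 62. ] turn [ 0.1  0.  -1.2] dist 62.0 heading 93.6 -> 94.8 q6~ -7
```

Request:
arm_command(
  targets="2.5 0.5 30 0 0 -1 0.2; 2.5 0.5 52 0 0 -1 0.2; 2.5 0.5 62 0 0 -1 0.2; 2.5 0.5 62 0 0 -1 0.2; 2.5 0.5 62 0 0 -1 0.2",
)

```text
time: 10.15
tool_pos: [0.5017, -0.0207, 0.0264]
tcp_rot: [-2.129, -2.31, 0.001]
wrist_force: [0.4, 0.3, -1.0]
width: 0.412
```

Run:
```python
from h import *
st=s()
go(502.2,-20.5,25,st=st,jaw=4.8)
```

```text
t 10.15 p [501.7 -20.7  26.4] F [ 0.4  0.3 -1. ] w 0.412 q6 -0.17
shift [0.2 0.5 1.4] turn [-0.  -0.  -0.1] dist 2.0 heading 94.7 -> 94.8 q6~ -7
```

Request:
arm_command(
  targets="0 0.5 2 0 0 0 0.2; 0 0.5 2 0 0 0 0.2; 0 0.5 2 0 0 0 0.6; 0 0.5 2 0 0 0 0.6; 0 0.5 2 0 0 0 0.6; 0 0.5 2 0 0 0 0.6; 0 0.5 -30 0 0 0 0.6; 0 0.5 -65 0 0 0 0.8; 0 0.5 -65 0 0 0 0.8",
)

```text
time: 10.9
tool_pos: [0.5074, -0.0211, 0.098]
tcp_rot: [2.122, 2.305, 0.011]
wrist_force: [2.0, 0.2, 1.4]
width: 0.799
```

Run:
```python
from h import *
im,W,st=snap('wrist','w6'); s()
print(fit(W,im,(.46,.56,0.015,.09),(.035,.055)))
print(fit(W,im,(.46,.56,-.06,.01),(.035,.055)))
print(fit(W,im,(.43,.58,-.15,.12),(.013,.03),yel))
go(421,-415,110,st=st,jaw=16.1+90)
```

```text
t 10.95 p [506.3 -21.   95.9] F [ 0.1 -0.   0.1] w 0.803 q6 -0.17
{'c': (498.8, 43.5), 'L': 60.2, 'Wd': 36.2, 'ang': -85.2, 'z': np.float64(45.1), 'n': 5030}
{'c': (503.2, -21.6), 'L': 61.0, 'Wd': 36.1, 'ang': -85.9, 'z': np.float64(45.2), 'n': 4001}
{'c': (502.3, -20.3), 'L': 206.9, 'Wd': 54.3, 'ang': -85.2, 'z': np.float64(19.0), 'n': 5206}
shift [-385.4 -118.4  -12.6] turn [ 0.6 -0.3 78.6] dist 403.0 heading 94.7 -> 376.1 q6~ 29
```

View pics/w6.png

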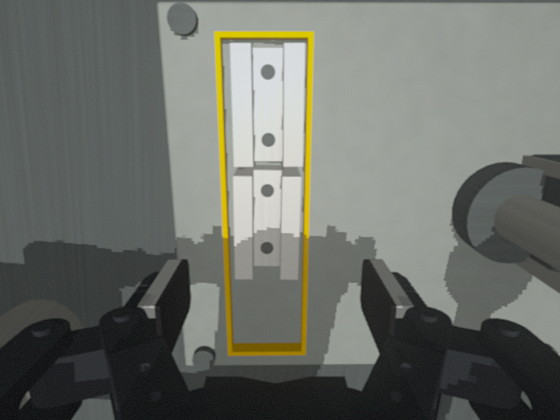

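Two blocks are seated at (268,105) and (267,222). The full rim view puts the nest at (502.3, -20.3) mm with yaw 4.8°. Third block next.

Request:
arm_command(
  targets="-385 -118 -20 0 0 79 0.8; -385 -118 -20 0 0 79 0.8; -385 -118 -20 0 0 79 0.8; -385 -118 -20 0 0 79 0.8; -385 -118 -20 0 0 79 0.8; -385 -118 -20 0 0 79 0.8; -385 -118 -20 0 0 79 0.8; -385 -118 -20 0 0 79 0.8; -385 -118 -20 0 0 79 0.8; -385 -118 -20 0 0 79 0.8",
)

```text
time: 11.78
tool_pos: [0.4149, -0.4174, 0.1109]
tcp_rot: [3.08, 0.617, -0.001]
wrist_force: [-0.6, -0.9, -0.1]
width: 0.8
```

Run:
```python
from h import *
st=s()
go(421,-415,95,st=st,jaw=16.1+90)
```

```text
t 11.78 p [ 414.9 -417.4  110.9] F [-0.6 -0.9 -0.1] w 0.8 q6 0.35
shift [ 6.5  0.1 15.9] turn [0.  0.  6.6] dist 17.0 heading 22.7 -> 376.1 q6~ 29
```

Request:
arm_command(
  targets="6 0 16 0 0 6 0.8; 6 0 16 0 0 6 0.8; 6 0 16 0 0 6 0.8",
)

```text
time: 12.03
tool_pos: [0.4204, -0.4104, 0.0933]
tcp_rot: [-3.102, -0.471, 0.004]
wrist_force: [-0.9, 0.0, -0.0]
width: 0.802
```

Run:
```python
from h import *
im,W,st=snap('wrist','w7'); s()
f=fit(W,im,(.37,.475,-.47,-.36),(.030,.045));print(f)
go(*f['c'],12,st=st,jaw=f['ang']+90)
```

```text
t 12.08 p [ 421.  -410.3   94.1] F [ 0.4 -0.3  0. ] w 0.8 q6 0.45
{'c': (420.8, -415.3), 'L': 60.8, 'Wd': 36.1, 'ang': 15.5, 'z': np.float64(35.1), 'n': 3674}
shift [-0.9  5.1 81.3] turn [-0.2  0.1  1.7] dist 81.0 heading 17.2 -> 375.5 q6~ 30
```

View pics/w7.png

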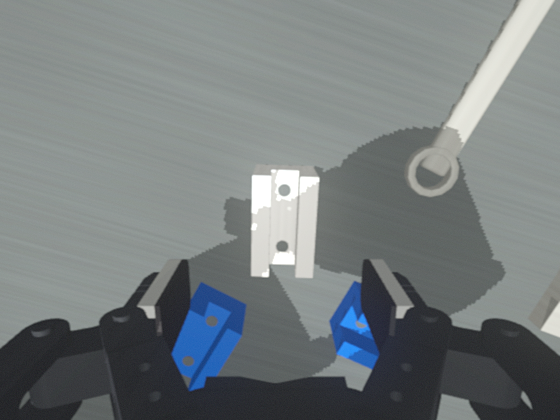

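Request:
arm_command(
  targets="-1 5 30 0 0 2 0.65; -1 5 50 0 0 2 0.65; -1 5 81 0 0 2 0.65; -1 5 81 0 0 2 0.65; -1 5 81 0 0 2 0.3; -1 5 81 0 0 2 0.2; -1 5 81 0 0 2 0.2; -1 5 81 0 0 2 0.2; -1 5 81 0 0 2 0.2; -1 5 40 0 0 2 0.2",
)

```text
time: 12.92
tool_pos: [0.4175, -0.4117, 0.0481]
tcp_rot: [-3.102, -0.412, 0.014]
wrist_force: [-0.5, 1.5, -3.4]
width: 0.414
```

Run:
```python
from h import *
st=s()
go(507.7,-85.3,110,st=st,jaw=4.8)
```

```text
t 12.92 p [ 417.5 -411.7   48.1] F [-0.5  1.5 -3.4] w 0.414 q6 0.49
shift [ 171.7 -292.4  -59.1] turn [ -0.9  -0.2 -79.7] dist 344.0 heading 15.1 -> 94.8 q6~ -14
```

Request:
arm_command(
  targets="20 -20 -60 0 0 0 0.2; 172 -292 -60 0 0 -80 0.2; 172 -292 -60 0 0 -80 0.2; 172 -292 -60 0 0 -80 0.2; 172 -292 -60 0 0 -80 0.2; 172 -292 -60 0 0 -80 0.2; 172 -292 -60 0 0 -80 0.2; 172 -292 -60 0 0 -80 0.2; 172 -292 -60 0 0 -80 0.2; 172 -292 -60 0 0 -80 0.2",
)

```text
time: 13.75
tool_pos: [0.514, -0.0851, 0.1169]
tcp_rot: [2.403, 2.023, 0.006]
wrist_force: [0.1, -0.2, -1.2]
width: 0.41
```

Run:
```python
from h import *
st=s()
go(507.7,-85.3,90,st=st,jaw=4.8)
```

```text
t 13.75 p [514.  -85.1 116.9] F [ 0.1 -0.2 -1.2] w 0.41 q6 -0.04
shift [-1.4 -6.2 26.9] turn [  0.2  -0.1 -14.6] dist 28.0 heading 80.2 -> 94.8 q6~ -14
```

Request:
arm_command(
  targets="-1 -6 27 0 0 -14.5 0.2; -1 -6 27 0 0 -14.5 0.2; -1 -6 27 0 0 -14.5 0.2; -1 -6 27 0 0 -14.5 0.2; -1 -6 27 0 0 -14.5 0.2",
)

```text
time: 14.17
tool_pos: [0.5072, -0.0904, 0.0895]
tcp_rot: [2.144, 2.294, 0.002]
wrist_force: [-1.2, -0.0, -1.2]
width: 0.408
```

Run:
```python
from h import *
st=s()
go(507.7,-85.3,27,st=st,jaw=4.8)
```

```text
t 14.17 p [507.2 -90.4  89.5] F [-1.2 -0.  -1.2] w 0.408 q6 -0.29
shift [ 5.1  0.7 62.5] turn [ 0.1  0.  -0.9] dist 63.0 heading 93.9 -> 94.8 q6~ -14
```

Request:
arm_command(
  targets="4.5 0.5 30 0 0 -1 0.2; 4.5 0.5 52 0 0 -1 0.2; 4.5 0.5 62 0 0 -1 0.2; 4.5 0.5 62 0 0 -1 0.2; 4.5 0.5 62 0 0 -1 0.2",
)

```text
time: 14.58
tool_pos: [0.507, -0.0858, 0.0268]
tcp_rot: [2.123, 2.315, 0.0]
wrist_force: [-0.3, -0.9, -1.2]
width: 0.412
```

Run:
```python
from h import *
st=s()
go(507.7,-85.3,25,st=st,jaw=4.8)
```

```text
t 14.58 p [507.  -85.8  26.8] F [-0.3 -0.9 -1.2] w 0.412 q6 -0.3
shift [0.5 0.8 1.8] turn [0.  0.  0.2] dist 2.0 heading 95.0 -> 94.8 q6~ -14
```

Request:
arm_command(
  targets="0 0.5 2.5 0 0 0 0.2; 0 0.5 2.5 0 0 0 0.2; 0 0.5 2.5 0 0 0 0.6; 0 0.5 2.5 0 0 0 0.6; 0 0.5 2.5 0 0 0 0.6; 0 0.5 2.5 0 0 0 0.6; 0 0.5 -30 0 0 0 0.6; 40 0.5 -65 0 0 0 0.8; 40 0.5 -100 0 0 0 0.8; 40 0.5 -100 0 0 0 0.8",
)

```text
time: 15.42
tool_pos: [0.5083, -0.0447, 0.1341]
tcp_rot: [2.113, 2.312, 0.012]
wrist_force: [1.9, -0.4, 1.7]
width: 0.801
```

Run:
```python
from h import *
im,W,st=snap('wrist','w8'); s()
for b in ((.46,.56,0.015,.09),(.46,.56,-.049,.01),(.46,.56,-.13,-.057)): print(fit(W,im,b,(.035,.055)))
print(fit(W,im,(.43,.58,-.15,.12),(.013,.03),yel))
go(611,-348,200,st=st,jaw=83.5+90)
```

```text
t 15.47 p [507.5 -45.2 132. ] F [ 0.3 -0.2  1.3] w 0.8 q6 -0.23
{'c': (498.8, 43.9), 'L': 59.6, 'Wd': 36.1, 'ang': -85.3, 'z': np.float64(45.1), 'n': 3873}
{'c': (503.2, -20.7), 'L': 58.6, 'Wd': 36.0, 'ang': -86.2, 'z': np.float64(45.1), 'n': 3044}
{'c': (508.0, -87.5), 'L': 60.8, 'Wd': 36.1, 'ang': -85.3, 'z': np.float64(45.2), 'n': 2569}
{'c': (502.2, -20.3), 'L': 206.3, 'Wd': 54.1, 'ang': -85.2, 'z': np.float64(19.0), 'n': 3586}
shift [-311.5   75.9  -64.4] turn [ 0.7  0.  11.6] dist 327.0 heading 95.1 -> 443.5 q6~ -23
```

View pics/w8.png

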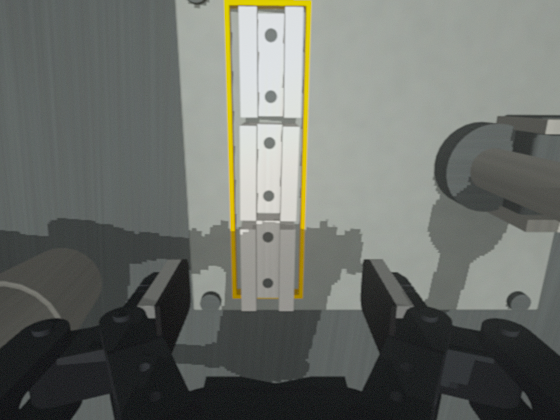

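All three blocks are in the nest, at (270,65), (268,168) and (267,262). Next is the hood, going around the clamp handle.

Request:
arm_command(
  targets="-260 0 -50 0 0 11 1; -260 0 -50 0 0 11 1; -260 0 -50 0 0 11 1; -260 0 -50 0 0 11 1; -260 0 -50 0 0 11 1; -260 0 -50 0 0 11 1; -311 76 -10 0 0 11 1; -311 76 -10 0 0 11 1; -311 76 -10 0 0 11 1; -311 76 -10 0 0 11 1",
)

```text
time: 16.3
tool_pos: [0.6074, -0.351, 0.1318]
tcp_rot: [-2.333, -2.1, 0.002]
wrist_force: [-0.1, 0.2, 0.3]
width: 1.003
```

Run:
```python
from h import *
im,W,st=snap('wrist','w9'); s()
f=fit(W,im,(.53,.72,-.48,-.2),(.042,.06));print(f)
go(*f['c'],90,st=st,jaw=f['ang']+90)
```

```text
t 16.35 p [ 606.  -349.4  132.6] F [-0.3  1.1 -1.1] w 1.003 q6 -0.45
{'c': (613.4, -349.0), 'L': 219.0, 'Wd': 69.0, 'ang': 83.5, 'z': np.float64(47.3), 'n': 36871}
shift [ 2.5  5.8 41.8] turn [-0.2 -0.1  0.5] dist 42.0 heading 84.0 -> 443.5 q6~ -23
```

View pics/w9.png

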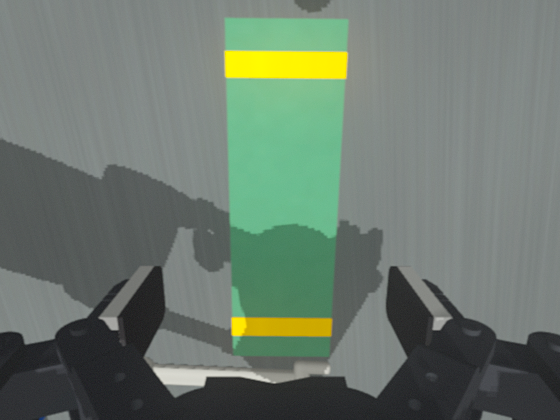

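Request:
arm_command(
  targets="2.5 6 40 0 0 0.5 1; 2.5 6 42 0 0 0.5 1; 2.5 6 42 0 0 0.5 1",
)

```text
time: 16.6
tool_pos: [0.6095, -0.3446, 0.0907]
tcp_rot: [-2.336, -2.089, 0.004]
wrist_force: [-0.4, 0.4, -1.1]
width: 1.0
```

Run:
```python
from h import *
st=s()
go(613.4,-349.0,12,st=st,jaw=173.5)
```

```text
t 16.6 p [ 609.5 -344.6   90.7] F [-0.4  0.4 -1.1] w 1.0 q6 -0.44
shift [-4.2  5.  78.7] turn [-0.4 -0.2  0.1] dist 79.0 heading 83.6 -> 443.5 q6~ -23
```

Request:
arm_command(
  targets="-4 4 20 0 0 0 1; -4 4 20 0 0 0 1; -4 4 20 0 0 0 1",
)

```text
time: 16.85
tool_pos: [0.6154, -0.3507, 0.075]
tcp_rot: [-2.341, -2.093, 0.001]
wrist_force: [0.1, 0.2, -0.5]
width: 1.002
```

Run:
```python
from h import *
st=s()
go(613.4,-349.0,12,st=st,jaw=173.5)
```

```text
t 16.85 p [ 615.4 -350.7   75. ] F [ 0.1  0.2 -0.5] w 1.002 q6 -0.44
shift [ 1.4 -2.1 63. ] turn [-0.1 -0.   0.1] dist 63.0 heading 83.6 -> 443.5 q6~ -23
```

Request:
arm_command(
  targets="1.5 -2 35 0 0 0 1; 1.5 -2 63 0 0 0 1; 1.5 -2 63 0 0 0 1; 1.5 -2 63 0 0 0 1; 1.5 -2 63 0 0 0 0.7; 1.5 -2 63 0 0 0 0.6; 1.5 -2 63 0 0 0 0.6; 1.5 -2 63 0 0 0 0.6",
  newtons=50,
)

```text
time: 17.52
tool_pos: [0.6165, -0.3507, 0.015]
tcp_rot: [2.339, 2.09, 0.002]
wrist_force: [-1.1, 0.3, 6.8]
width: 0.787
```

Run:
```python
from h import *
st=s()
```

```text
t 17.52 p [ 616.5 -350.7   15. ] F [-1.1  0.3  6.8] w 0.787 q6 -0.44
```

Request:
arm_command(
  targets="0 0 -35 0 0 0 0.6; 0 0 -75 0 0 0 0.6; 0 -40 -105 0 0 0 0.6; 0 -115 -105 0 0 0 0.6; 0 -115 -105 0 0 0 0.6; 0 -115 -105 0 0 0 0.6; 0 -115 -105 0 0 0 0.6",
)

```text
time: 18.1
tool_pos: [0.4971, -0.3354, 0.116]
tcp_rot: [-2.343, -2.09, 0.001]
wrist_force: [1.1, -0.6, -2.9]
width: 0.785
```

Run:
```python
from h import *
st=s()
go(502.2,-21.5,120,st=st,jaw=4.8)
```

```text
t 18.1 p [ 497.1 -335.4  116. ] F [ 1.1 -0.6 -2.9] w 0.785 q6 -0.52
shift [312.5 -30.6  -3.6] turn [ -0.1  -0.1 -11.3] dist 314.0 heading 83.5 -> 94.8 q6~ -7
```

Request:
arm_command(
  targets="312 -30 -3 0 0 -11 0.6; 312 -30 -3 0 0 -11 0.6; 312 -30 -3 0 0 -11 0.6; 312 -30 -3 0 0 -11 0.6; 312 -30 -3 0 0 -11 0.6; 312 -30 -3 0 0 -11 0.6; 312 -30 -3 0 0 -11 0.6; 312 -30 -3 0 0 -11 0.6; 312 -30 -3 0 0 -11 0.6; 312 -30 -3 0 0 -11 0.6",
)

```text
time: 18.93
tool_pos: [0.5067, -0.0218, 0.1201]
tcp_rot: [2.126, 2.311, 0.002]
wrist_force: [0.3, -0.0, -2.9]
width: 0.789
```

Run:
```python
from h import *
st=s()
go(502.2,-21.5,100,st=st,jaw=4.8)
```

```text
t 18.93 p [506.7 -21.8 120.1] F [ 0.3 -0.  -2.9] w 0.789 q6 -0.18
shift [ 0.7 -4.5 20.1] turn [ 0.1  0.  -0. ] dist 21.0 heading 94.8 -> 94.8 q6~ -7
```

Request:
arm_command(
  targets="1 -4 20 0 0 0 0.6; 1 -4 20 0 0 0 0.6; 1 -4 20 0 0 0 0.6; 1 -4 20 0 0 0 0.6",
)

```text
time: 19.27
tool_pos: [0.5017, -0.0235, 0.0997]
tcp_rot: [2.133, 2.307, -0.0]
wrist_force: [0.0, -0.7, -3.4]
width: 0.787
```

Run:
```python
from h import *
im,W,st=snap('wrist','w10'); s()
P=W[(W[...,2]>.115)&(W[...,2]<.145)&(W[...,0]>.4)&(W[...,0]<.6)]
print(np.median(P[:,2]))
f=fit(W,im,(.4,.6,-.05,.15),(.115,.145));print(f)
go(502.2,-21.5,70,st=st,jaw=4.8)
```

```text
t 19.32 p [502.1 -23.4 100.1] F [-0.4  0.2 -2.8] w 0.788 q6 -0.17
0.13212426271657063
{'c': (499.5, 10.8), 'L': 121.7, 'Wd': 94.9, 'ang': -86.3, 'z': np.float64(132.1), 'n': 89272}
shift [ 1.9  0.6 29.7] turn [ 0.   0.  -0.3] dist 30.0 heading 94.5 -> 94.8 q6~ -7
```

View pics/w10.png

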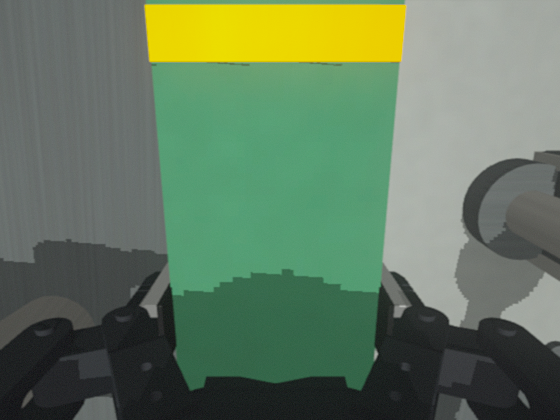

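```bash
cat >> h.py <<'E'
def band(tag,zr,c,ang,box):
    z=np.load(tag+'.npz');st=dict(tool_pos=z['tp'],tcp_rot=z['tr']);W=cloud('wrist',z['d'],st)
    H=cv2.cvtColor(z['im'],cv2.COLOR_BGR2HSV).astype(int)
    a=np.radians(ang);e=np.array([np.cos(a),np.sin(a)]);n=np.array([-e[1],e[0]])
    m0=(W[...,2]>zr[0])&(W[...,2]<zr[1])&(W[...,0]>box[0])&(W[...,0]<box[1])&(W[...,1]>box[2])&(W[...,1]<box[3])
    my=m0&(H[...,0]>18)&(H[...,0]<34)&(H[...,1]>120)
    mg=m0&(H[...,0]>60)&(H[...,0]<90)&(H[...,1]>60)
    def pr(m):
        Q=W[m][:,:2]*1000-np.array(c);return Q@e,Q@n
    l,t=pr(my);
    print(tag,'band along: ',np.percentile(l[l>0],[1,50]).round(1))
    l,t=pr(mg|my); 
    for lo in range(0,90,15):
        k=(l>lo)&(l<lo+15)
        if k.sum()>50: print(lo,'cross',np.percentile(t[k],[.5,99.5]).round(1),round(np.percentile(t[k],[.5,99.5]).mean(),2))
E
python3 - <<'E'
from h import *
band('w9',(.042,.06),(613.4,-349.0),83.5,(.53,.72,-.48,-.2))
band('w10',(.12,.145),(502.2,-20.3),94.8,(.4,.6,-.1,.2))
E
```

```text
w9 band along:  [78.5 85.6]
0 cross [-33.   33.7] 0.37
15 cross [-33.   33.8] 0.37
30 cross [-33.1  33.9] 0.4
45 cross [-33.   33.7] 0.35
60 cross [-32.8  33.8] 0.49
75 cross [-33.5  33.8] 0.18
w10 band along:  [76.3 83.5]
0 cross [-33.1  34.4] 0.67
15 cross [-32.9  34.2] 0.62
30 cross [-33.  34.] 0.54
45 cross [-33.1  34. ] 0.45
60 cross [-33.2  33.9] 0.37
75 cross [-33.6  34.1] 0.21
```

Request:
arm_command(
  targets="2 0 15 0 0 -0.3 0.6; 2 0 26 0 0 -0.3 0.6; 2 0 32 0 0 -0.3 0.6; 2 0 32 0 0 -0.3 0.6; 2 0 32 0 0 -0.3 0.6",
)

```text
time: 19.73
tool_pos: [0.5007, -0.0207, 0.067]
tcp_rot: [-2.125, -2.313, 0.001]
wrist_force: [0.4, 0.3, -3.0]
width: 0.784
```

Run:
```python
from h import *
st=s()
go(502.1,-21.3,26,st=st,jaw=4.8)
```

```text
t 19.73 p [500.7 -20.7  67. ] F [ 0.4  0.3 -3. ] w 0.784 q6 -0.18
shift [-0.7  1.4 41. ] turn [-0.1 -0.   0. ] dist 41.0 heading 94.8 -> 94.8 q6~ -7
```

Request:
arm_command(
  targets="-0.6 1.2 10 0 0 0 0.6; -0.6 1.2 20 0 0 0 0.6; -0.6 1.2 27 0 0 0 0.6; -0.6 1.2 27 0 0 0 0.6; -0.6 1.2 27 0 0 0 0.6; -0.6 1.2 27 0 0 0 0.6",
)

```text
time: 20.23
tool_pos: [0.5023, -0.021, 0.0403]
tcp_rot: [-2.125, -2.314, 0.0]
wrist_force: [-0.2, 0.7, -2.3]
width: 0.788
```

Run:
```python
from h import *
st=s()
go(502.1,-21.3,26,st=st,jaw=4.8)
```

```text
t 20.23 p [502.3 -21.   40.3] F [-0.2  0.7 -2.3] w 0.788 q6 -0.18
shift [-0.3 -0.3 14.3] turn [-0.  -0.   0.1] dist 14.0 heading 94.9 -> 94.8 q6~ -7
```

Request:
arm_command(
  targets="-0.3 0 5 0 0 0 0.6; -0.3 0 9 0 0 0 0.6; -0.3 0 12 0 0 0 0.6; -0.3 0 14 0 0 0 0.6; -0.3 0 15 0 0 0 0.6; -0.3 0 15 0 0 0 0.6; -0.3 0 15 0 0 0 0.6",
)

```text
time: 20.82
tool_pos: [0.5025, -0.0213, 0.0254]
tcp_rot: [2.125, 2.314, 0.0]
wrist_force: [-0.3, 0.7, -2.7]
width: 0.787
```

Run:
```python
from h import *
st=s()
```

```text
t 20.82 p [502.5 -21.3  25.4] F [-0.3  0.7 -2.7] w 0.787 q6 -0.18
```

Request:
arm_command(
  targets="0 0 2 0 0 0 0.6; 0 0 2 0 0 0 0.6; 0 0 2 0 0 0 1; 0 0 2 0 0 0 1; 0 0 2 0 0 0 1; 0 0 -38 0 0 0 1; 0 0 -78 0 0 0 1; 0 0 -118 0 0 0 1; 0 0 -158 0 0 0 1; 0 0 -158 0 0 0 1",
)

```text
time: 21.65
tool_pos: [0.5086, -0.0219, 0.1931]
tcp_rot: [2.116, 2.304, 0.016]
wrist_force: [1.5, 0.3, 0.5]
width: 1.002
```

Run:
```python
from h import *
im,W,st=snap('wrist','w11'); s()
f=fit(W,im,(.4,.6,-.2,.15),(.045,.075));print(f)
im,W,_=snap('scene','s11')
print(fit(W,im,(.36,.6,.19,.31),(.03,.045)),fit(W,im,(.4,.65,.295,.40),(.03,.045)))
go(483.5,236,200,st=st,jaw=86.8)
```

```text
t 21.7 p [506.8 -21.7 189.5] F [-0.2  0.7 -0.5] w 0.999 q6 -0.18
{'c': (503.1, -20.3), 'L': 218.5, 'Wd': 68.7, 'ang': -85.3, 'z': np.float64(57.3), 'n': 25310}
{'c': (482.9, 235.9), 'L': 180.6, 'Wd': 68.3, 'ang': -2.7, 'z': np.float64(35.6), 'n': 519} {'c': (529.3, 346.8), 'L': 180.8, 'Wd': 66.9, 'ang': 3.3, 'z': np.float64(35.7), 'n': 637}
shift [259.   -3.   -7.7] turn [  0.6   0.8 -81.9] dist 259.0 heading 94.9 -> 176.8 q6~ -61
```

View pics/w11.png

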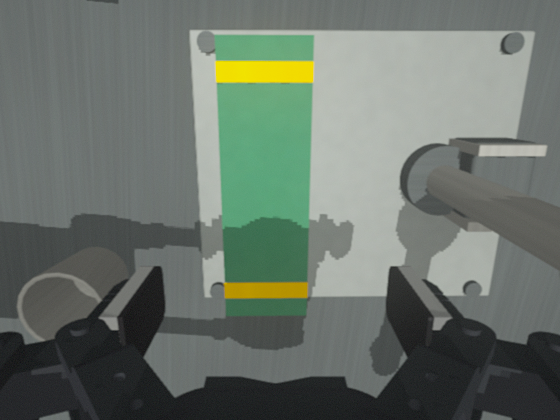

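View pics/s11.png

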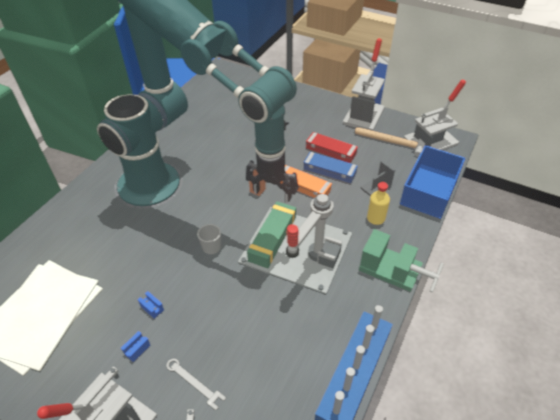

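The hood is fully down, with its top at 57.3 mm and centre (503, -20), level with the plate in the picture. Cases next, orange first.

Request:
arm_command(
  targets="259 -3 10 0 0 -82 1; 259 -3 10 0 0 -82 1; 259 -3 10 0 0 -82 1; 259 -3 10 0 0 -82 1; 259 -3 10 0 0 -82 1; 259 -3 10 0 0 -82 1; 259 -3 10 0 0 -82 1; 259 -3 10 0 0 -82 1; 259 -3 10 0 0 -82 1; 259 -3 10 0 0 -82 1",
)

```text
time: 22.58
tool_pos: [0.4757, 0.2366, 0.1706]
tcp_rot: [-0.357, -3.117, 0.004]
wrist_force: [-0.4, 0.2, 0.2]
width: 0.995
```

Run:
```python
from h import *
st=s()
go(483.5,236,140,st=st,jaw=87)
```

```text
t 22.58 p [475.7 236.6 170.6] F [-0.4  0.2  0.2] w 0.995 q6 -0.93
shift [-7.8  1.3 30.6] turn [ -0.1  -0.2 -10.1] dist 32.0 heading 166.9 -> 177 q6~ -61
```

Request:
arm_command(
  targets="-7 1 30 0 0 -10 1; -7 1 30 0 0 -10 1; -7 1 30 0 0 -10 1; -7 1 30 0 0 -10 1",
)

```text
time: 22.92
tool_pos: [0.4832, 0.2353, 0.1413]
tcp_rot: [-0.099, -3.137, 0.002]
wrist_force: [-0.1, -0.2, 0.2]
width: 0.995
```

Run:
```python
from h import *
im,W,st=snap('wrist','w12'); s()
f=fit(W,im,(.36,.62,.15,.31),(.03,.045));print(f)
go(*f['c'],11,st=st,jaw=f['ang']+90)
```

```text
t 22.97 p [483.9 235.6 142.3] F [0.7 0.9 0.8] w 1.0 q6 -1.1
{'c': (462.0, 232.1), 'L': 229.4, 'Wd': 106.7, 'ang': 14.0, 'z': np.float64(35.2), 'n': 22309}
shift [ 20.6  -4.3 130.4] turn [ -0.1  -0.2 -17.6] dist 132.0 heading 176.4 -> 194.0 q6~ -77
```

View pics/w12.png

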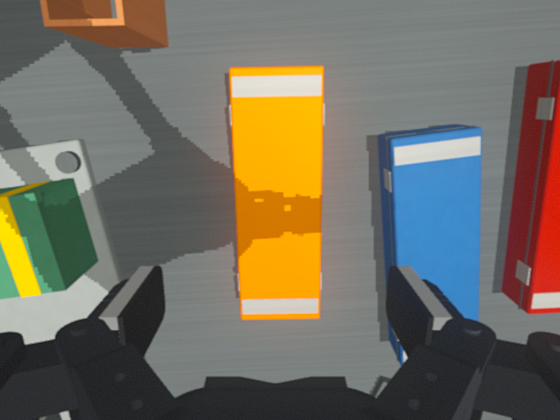

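Run:
```python
from h import *
z=np.load('w12.npz');st=dict(tool_pos=z['tp'],tcp_rot=z['tr']);W=cloud('wrist',z['d'],st)
f=fit(W,z['im'],(.385,.62,.195,.285),(.032,.038));print(f)
go(*f['c'],11,jaw=f['ang']+90)
```

```text
{'c': (483.5, 237.3), 'L': 180.0, 'Wd': 61.1, 'ang': -2.7, 'z': np.float64(35.2), 'n': 21975}
shift [  0.3   1.8 131.3] turn [-0.  -0.1 -0.9] dist 131.0 heading 176.4 -> 177.3 q6~ -61
```

Request:
arm_command(
  targets="0 2 41 0 0 -1 1; 0 2 82 0 0 -1 1; 0 2 120 0 0 -1 1; 0 2 138 0 0 -1 1; 0 2 138 0 0 -1 1; 0 2 138 0 0 -1 1",
)

```text
time: 23.47
tool_pos: [0.4839, 0.2375, 0.0048]
tcp_rot: [-0.07, -3.139, 0.001]
wrist_force: [0.3, 0.6, 0.6]
width: 0.999
```

Run:
```python
from h import *
st=s()
go(483.5,237.3,4,st=st,jaw=87.3)
```

```text
t 23.47 p [483.9 237.5   4.8] F [0.3 0.6 0.6] w 0.999 q6 -1.12
shift [ 0.4 -0.3  0.8] turn [-0.1 -0.1  0.1] dist 1.0 heading 177.4 -> 177.3 q6~ -61
```

Request:
arm_command(
  targets="0 0 0 0 0 0 0.7; 0 0 0 0 0 0 0.5; 0 0 0 0 0 0 0.5; 0 0 0 0 0 0 0.5; 0 0 0 0 0 0 0.5; 0 0 -35 0 0 0 0.5; 0 0 -75 0 0 0 0.5; 0 0 -115 0 0 0 0.5; 0 0 -150 0 0 0 0.5; 0 0 -150 0 0 0 0.5",
  newtons=50,
)

```text
time: 24.3
tool_pos: [0.4901, 0.2403, 0.1652]
tcp_rot: [0.069, 3.126, 0.011]
wrist_force: [2.2, -0.1, -1.3]
width: 0.692
```

Run:
```python
from h import *
st=s()
go(503,-20.3,155,st=st,jaw=4.8)
```

```text
t 24.3 p [490.1 240.3 165.2] F [ 2.2 -0.1 -1.3] w 0.692 q6 -1.12
shift [ -24.2 -259.9    8.7] turn [ 0.9  0.4 82.7] dist 261.0 heading 177.5 -> 94.8 q6~ -7
```

Request:
arm_command(
  targets="-24 -260 8 0 0 82.5 0.5; -24 -260 8 0 0 82.5 0.5; -24 -260 8 0 0 82.5 0.5; -24 -260 8 0 0 82.5 0.5; -24 -260 8 0 0 82.5 0.5; -24 -260 8 0 0 82.5 0.5; -24 -260 8 0 0 82.5 0.5; -24 -260 8 0 0 82.5 0.5; -24 -260 8 0 0 82.5 0.5; -24 -260 8 0 0 82.5 0.5",
)

```text
time: 25.13
tool_pos: [0.4964, -0.0237, 0.1468]
tcp_rot: [-1.903, -2.499, 0.0]
wrist_force: [0.5, 0.4, -2.5]
width: 0.693
```

Run:
```python
from h import *
st=s()
go(503,-20.3,120,st=st,jaw=4.8)
```

```text
t 25.13 p [496.4 -23.7 146.8] F [ 0.5  0.4 -2.5] w 0.693 q6 -0.37
shift [ 1.5  7.2 26.8] turn [-0.  -0.  10.6] dist 28.0 heading 105.4 -> 94.8 q6~ -7
```

Request:
arm_command(
  targets="1.5 7 27 0 0 10.5 0.5; 1.5 7 27 0 0 10.5 0.5; 1.5 7 27 0 0 10.5 0.5; 1.5 7 27 0 0 10.5 0.5; 1.5 7 27 0 0 10.5 0.5",
)

```text
time: 25.55
tool_pos: [0.5037, -0.0196, 0.1208]
tcp_rot: [2.113, 2.324, 0.001]
wrist_force: [-0.0, 0.3, -2.8]
width: 0.69
```

Run:
```python
from h import *
im,W,st=snap('wrist','w13'); s()
P=W[(W[...,2]>.13)&(W[...,2]<.17)&(W[...,0]>.45)&(W[...,0]<.55)&(W[...,1]>0)]
print('casetop',np.median(P[:,2]))
f=fit(W,im,(.4,.6,0,.15),(.13,.165));print(f)
go(503,-20.3,64,st=st,jaw=4.8)
```

```text
t 25.6 p [503.9 -19.6 121. ] F [ 0.5 -0.3 -1.7] w 0.689 q6 -0.18
casetop 0.14792697537729976
{'c': (498.3, 35.8), 'L': 75.8, 'Wd': 62.1, 'ang': -85.8, 'z': np.float64(147.9), 'n': 47447}
shift [-0.6 -0.8 56.8] turn [0.1 0.  0.7] dist 57.0 heading 95.5 -> 94.8 q6~ -7
```

View pics/w13.png

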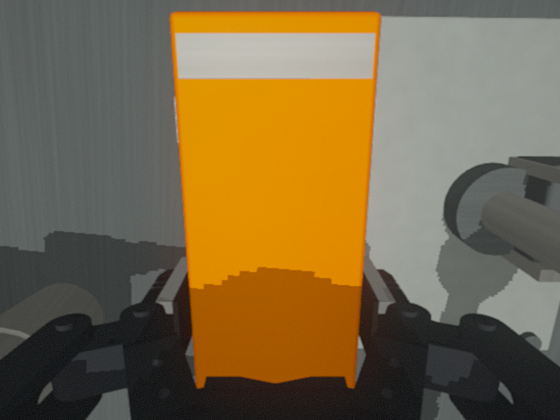

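Request:
arm_command(
  targets="-4 -0.8 30 0 0 0.5 0.5; -4 -0.8 44 0 0 0.5 0.5; -4 -0.8 50 0 0 0.5 0.5; -4 -0.8 53 0 0 0.5 0.5; -4 -0.8 53 0 0 0.5 0.5; -4 -0.8 53 0 0 0.5 0.5",
)

```text
time: 26.1
tool_pos: [0.5041, -0.0237, 0.0685]
tcp_rot: [2.124, 2.313, 0.002]
wrist_force: [0.2, 0.9, -2.0]
width: 0.691
```

Run:
```python
from h import *
st=s()
go(503,-24,66,st=st,jaw=4.8)
```

```text
t 26.1 p [504.1 -23.7  68.5] F [ 0.2  0.9 -2. ] w 0.691 q6 -0.18
shift [-0.2 -1.1  2.5] turn [0.1 0.  0.1] dist 3.0 heading 94.9 -> 94.8 q6~ -8
```

Request:
arm_command(
  targets="0 -1 1 0 0 0 0.5; 0 -1 2.5 0 0 0 0.5; 0 -1 2.5 0 0 0 0.5",
)

```text
time: 26.35
tool_pos: [0.5033, -0.0238, 0.0663]
tcp_rot: [2.124, 2.312, 0.002]
wrist_force: [-1.0, -0.0, 2.0]
width: 0.693
```

Run:
```python
from h import *
st=s()
```

```text
t 26.35 p [503.3 -23.8  66.3] F [-1. -0.  2.] w 0.693 q6 -0.18
```

Contact (+2 N). Releasing and lifting.

Request:
arm_command(
  targets="0 0 0 0 0 0 0.9; 0 0 0 0 0 0 0.95; 0 0 0 0 0 0 0.95; 0 0 0 0 0 0 0.95; 0 0 -30 0 0 0 0.95; 0 0 -70 0 0 0 1; 0 0 -110 0 0 0 1; 0 0 -130 0 0 0 1; 0 0 -130 0 0 0 1",
)

```text
time: 27.1
tool_pos: [0.5063, -0.0241, 0.2016]
tcp_rot: [2.119, 2.307, 0.011]
wrist_force: [1.5, 0.9, 0.8]
width: 1.003
```

Run:
```python
from h import *
im,W,st=snap('wrist','w14'); s()
print(fit(W,im,(.4,.6,-.2,.15),(.085,.105)))
f=fit(W,im,(.4,.6,-.2,.15),(.045,.07));print(f)
go(530,346,200,st=st,jaw=94)
```

```text
t 27.15 p [504.6 -24.  198.6] F [-0.1 -0.2 -0.4] w 0.999 q6 -0.18
{'c': (500.3, -20.2), 'L': 179.9, 'Wd': 61.6, 'ang': -85.1, 'z': np.float64(93.2), 'n': 22082}
{'c': (492.3, 79.9), 'L': 68.4, 'Wd': 17.8, 'ang': 4.3, 'z': np.float64(57.1), 'n': 2329}
shift [366.8  55.    1.5] turn [  0.4   0.6 -89.1] dist 371.0 heading 94.9 -> 184 q6~ -61
```

View pics/w14.png

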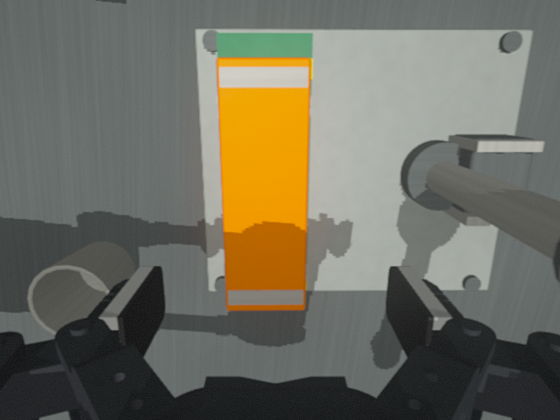

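Orange sits at (500,-20), yaw -85.1°, flat on the hood. Next is the blue case.

Request:
arm_command(
  targets="367 55 10 0 0 -89 1; 367 55 10 0 0 -89 1; 367 55 10 0 0 -89 1; 367 55 10 0 0 -89 1; 367 55 10 0 0 -89 1; 367 55 10 0 0 -89 1; 367 55 10 0 0 -89 1; 367 55 10 0 0 -89 1; 367 55 10 0 0 -89 1; 367 55 10 0 0 -89 1",
)

```text
time: 27.98
tool_pos: [0.5243, 0.3526, 0.1821]
tcp_rot: [-0.353, -3.119, -0.002]
wrist_force: [0.1, -0.3, 0.0]
width: 1.0
```

Run:
```python
from h import *
st=s()
go(530,347,140,st=st,jaw=94)
```

```text
t 27.98 p [524.3 352.6 182.1] F [ 0.1 -0.3  0. ] w 1.0 q6 -0.8
shift [-6.9 -4.2 42. ] turn [  0.1  -0.2 -16.9] dist 43.0 heading 167.1 -> 184 q6~ -61
```

Request:
arm_command(
  targets="-7 -4 42 0 0 -17 1; -7 -4 42 0 0 -17 1; -7 -4 42 0 0 -17 1; -7 -4 42 0 0 -17 1; -7 -4 42 0 0 -17 1",
)

```text
time: 28.4
tool_pos: [0.5306, 0.3405, 0.1409]
tcp_rot: [0.093, -3.138, 0.002]
wrist_force: [0.4, 0.2, 0.3]
width: 0.999
```

Run:
```python
from h import *
im,W,st=snap('wrist','w15'); s()
f=fit(W,im,(.41,.64,.295,.400),(.032,.038));print(f)
g=fit(W,im,(.38,.6,.41,.53),(.032,.038));print(g)
go(*f['c'],4,st=st,jaw=f['ang']+90)
```

```text
t 28.45 p [531.1 340.7 141.7] F [ 0.4  0.2 -0.2] w 0.998 q6 -1.1
{'c': (530.7, 349.3), 'L': 179.8, 'Wd': 61.1, 'ang': 3.9, 'z': np.float64(35.2), 'n': 22022}
{'c': (490.8, 448.5), 'L': 180.1, 'Wd': 61.4, 'ang': -0.8, 'z': np.float64(35.0), 'n': 24493}
shift [ -1.    8.9 136.9] turn [-0.1 -0.2 -0.5] dist 137.0 heading -176.6 -> 183.9 q6~ -61
```

View pics/w15.png

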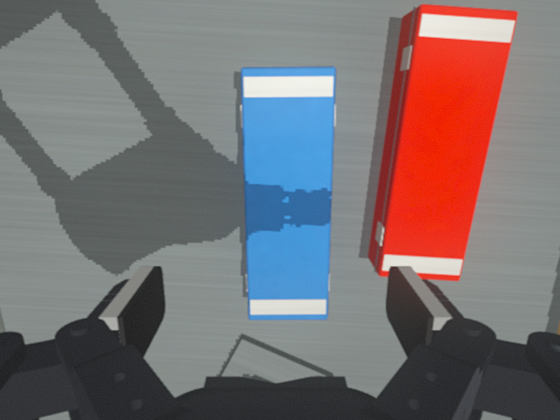

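Request:
arm_command(
  targets="-1 9 41 0 0 -0.5 0.9; -1 9 82 0 0 -0.5 0.9; -1 9 100 0 0 -0.5 0.9; -1 9 100 0 0 -0.5 0.9; -1 9 100 0 0 -0.5 0.9",
)

```text
time: 28.87
tool_pos: [0.5312, 0.3495, 0.0418]
tcp_rot: [0.108, -3.137, 0.002]
wrist_force: [0.6, 0.3, 0.2]
width: 0.899
```

Run:
```python
from h import *
st=s()
go(530.7,349.3,4,st=st,jaw=93.9)
```

```text
t 28.87 p [531.2 349.5  41.8] F [0.6 0.3 0.2] w 0.899 q6 -1.1
shift [ 0.4 -0.1 37.8] turn [-0.1 -0.1  0. ] dist 38.0 heading -176.1 -> 183.9 q6~ -61
```

Request:
arm_command(
  targets="0 0 20 0 0 0 0.9; 0 0 37 0 0 0 0.9; 0 0 37 0 0 0 0.9; 0 0 37 0 0 0 0.9; 0 0 37 0 0 0 0.6; 0 0 37 0 0 0 0.5; 0 0 37 0 0 0 0.5; 0 0 37 0 0 0 0.5; 0 0 37 0 0 0 0.5",
)

```text
time: 29.62
tool_pos: [0.5341, 0.3511, 0.0089]
tcp_rot: [-0.109, 3.136, 0.003]
wrist_force: [0.5, 0.2, 6.4]
width: 0.691
```

Request:
arm_command(
  targets="0 0 -35 0 0 0 0.5; 0 0 -75 0 0 0 0.5; 0 0 -115 0 0 0 0.5; 0 0 -155 0 0 0 0.5; 0 0 -175 0 0 0 0.5; 0 0 -175 0 0 0 0.5",
)

```text
time: 30.12
tool_pos: [0.5357, 0.3524, 0.1887]
tcp_rot: [-0.109, 3.129, 0.01]
wrist_force: [1.0, 0.0, -3.6]
width: 0.689
```

Run:
```python
from h import *
st=s()
go(502,-20.3,180,st=st,jaw=4.8)
```

```text
t 30.12 p [535.7 352.4 188.7] F [ 1.   0.  -3.6] w 0.689 q6 -1.1
shift [  59.6 -369.5    5.8] turn [ 0.8  0.2 89.2] dist 374.0 heading -176.0 -> 94.8 q6~ -7
```

Request:
arm_command(
  targets="59 -369 6 0 0 89 0.5; 59 -369 6 0 0 89 0.5; 59 -369 6 0 0 89 0.5; 59 -369 6 0 0 89 0.5; 59 -369 6 0 0 89 0.5; 59 -369 6 0 0 89 0.5; 59 -369 6 0 0 89 0.5; 59 -369 6 0 0 89 0.5; 59 -369 6 0 0 89 0.5; 59 -369 6 0 0 89 0.5",
)

```text
time: 30.95
tool_pos: [0.4959, -0.0287, 0.172]
tcp_rot: [-1.762, -2.599, 0.009]
wrist_force: [-0.4, 0.3, -4.0]
width: 0.683
```

Run:
```python
from h import *
st=s()
go(502,-24,150,st=st,jaw=4.8)
```

```text
t 30.95 p [495.9 -28.7 172. ] F [-0.4  0.3 -4. ] w 0.683 q6 -0.48
shift [ 2.2  7.5 22. ] turn [-0.3  0.2 16.9] dist 23.0 heading 111.7 -> 94.8 q6~ -7
```

Request:
arm_command(
  targets="2 7 20 0 0 17 0.5; 2 7 20 0 0 17 0.5; 2 7 20 0 0 17 0.5; 2 7 20 0 0 17 0.5; 2 7 20 0 0 17 0.5; 2 7 20 0 0 17 0.5",
)

```text
time: 31.45
tool_pos: [0.5037, -0.0174, 0.1537]
tcp_rot: [-2.112, -2.324, 0.002]
wrist_force: [0.3, 1.3, -5.3]
width: 0.699
```

Run:
```python
from h import *
im,W,st=snap('wrist','w16'); s()
tz=st['tool_pos'][2]
f=fit(W,im,(.4,.6,0,.15),(tz+.015,tz+.04));print(f)
a=np.radians(f['ang']);e=np.array([-np.cos(a),-np.sin(a)])
print('case centre est',np.array(f['c'])+e*(f['L']/2-90))
go(502,-20.3,103,st=st,jaw=4.8)
```

```text
t 31.5 p [504.  -17.4 154.1] F [ 0.7  0.3 -4.4] w 0.695 q6 -0.18
{'c': (498.5, 36.7), 'L': 77.9, 'Wd': 62.2, 'ang': -85.5, 'z': np.float64(180.3), 'n': 48005}
case centre est [502.50533684 -14.19262989]
shift [-2.7 -1.9 50.7] turn [-0.1 -0.   0.7] dist 51.0 heading 95.5 -> 94.8 q6~ -7
```

View pics/w16.png

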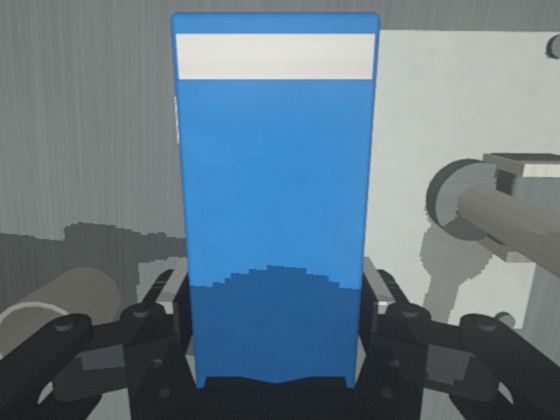

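Request:
arm_command(
  targets="-6 0 25 0 0 0.5 0.5; -6 0 40 0 0 0.5 0.5; -6 0 46 0 0 0.5 0.5; -6 0 48 0 0 0.5 0.5; -6 0 48 0 0 0.5 0.5; -6 0 48 0 0 0.5 0.5",
)

```text
time: 32.0
tool_pos: [0.5059, -0.0235, 0.1078]
tcp_rot: [2.124, 2.313, 0.001]
wrist_force: [-0.1, -0.6, -4.0]
width: 0.69
```

Run:
```python
from h import *
st=s()
go(503,-23.5,103,st=st,jaw=4.8)
```

```text
t 32.0 p [505.9 -23.5 107.8] F [-0.1 -0.6 -4. ] w 0.69 q6 -0.18
shift [ 0.2 -2.9  4.8] turn [0.1 0.  0.1] dist 6.0 heading 94.9 -> 94.8 q6~ -7
```

Request:
arm_command(
  targets="0 -2 2 0 0 0 0.5; 0 -2 4 0 0 0 0.5; 0 -2 5 0 0 0 0.5; 0 -2 5.5 0 0 0 0.5; 0 -2 5.5 0 0 0 0.5",
)

```text
time: 32.42
tool_pos: [0.5036, -0.0237, 0.1029]
tcp_rot: [2.124, 2.313, 0.001]
wrist_force: [-3.3, 0.2, 5.4]
width: 0.688
```

Run:
```python
from h import *
st=s()
```

```text
t 32.42 p [503.6 -23.7 102.9] F [-3.3  0.2  5.4] w 0.688 q6 -0.18
```

Request:
arm_command(
  targets="0 0 -0.5 0 0 0 0.9; 0 0 -0.5 0 0 0 0.95; 0 0 -0.5 0 0 0 0.95; 0 0 -0.5 0 0 0 0.95; 0 0 -30 0 0 0 0.95; 0 0 -70 0 0 0 1; 0 0 -110 0 0 0 1; 0 0 -130 0 0 0 1; 0 0 -130 0 0 0 1",
)

```text
time: 33.17
tool_pos: [0.5072, -0.0241, 0.2383]
tcp_rot: [2.119, 2.307, 0.011]
wrist_force: [0.9, 0.0, 0.4]
width: 1.0
```

Run:
```python
from h import *
im,W,st=snap('wrist','w17'); s()
print('blue',fit(W,im,(.4,.6,-.2,.15),(.12,.14)))
print('or',fit(W,im,(.4,.6,-.2,.15),(.085,.105)))
print('hood',fit(W,im,(.4,.6,-.2,.15),(.045,.07)))
go(490.8,448.5,200,st=st,jaw=89.2)
```

```text
t 33.22 p [505.6 -24.  235.1] F [ 0.1  0.1 -0.8] w 0.999 q6 -0.18
blue {'c': (503.7, -20.7), 'L': 179.1, 'Wd': 61.8, 'ang': -85.1, 'z': np.float64(129.2), 'n': 21854}
or None
hood {'c': (492.0, 82.1), 'L': 68.1, 'Wd': 13.8, 'ang': 4.8, 'z': np.float64(57.1), 'n': 1600}
shift [472.4  23.3  37.5] turn [  0.5   0.6 -84.3] dist 474.0 heading 94.9 -> 179.2 q6~ -47
```

View pics/w17.png

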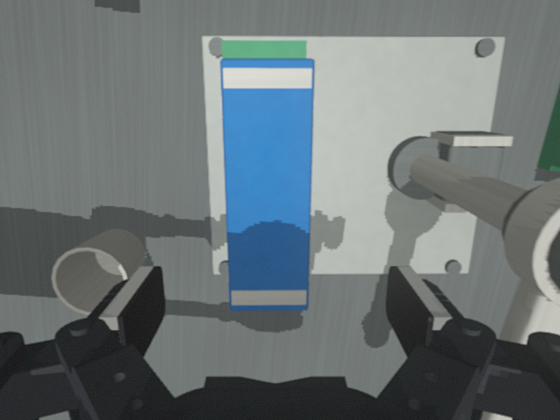

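Blue sits at (504,-21), flat on orange. Now the red case.

Request:
arm_command(
  targets="472 23 30 0 0 -84 1; 472 23 30 0 0 -84 1; 472 23 30 0 0 -84 1; 472 23 30 0 0 -84 1; 472 23 30 0 0 -84 1; 472 23 30 0 0 -84 1; 472 23 30 0 0 -84 1; 472 23 30 0 0 -84 1; 472 23 30 0 0 -84 1; 472 23 30 0 0 -84 1",
)

```text
time: 34.05
tool_pos: [0.4865, 0.3932, 0.2023]
tcp_rot: [-0.359, -3.118, 0.004]
wrist_force: [0.3, 0.0, 0.1]
width: 1.002
```

Run:
```python
from h import *
st=s()
go(490.8,448.5,140,st=st,jaw=89.2)
```

```text
t 34.05 p [486.5 393.2 202.3] F [0.3 0.  0.1] w 1.002 q6 -0.7
shift [ 8.3 55.  62.2] turn [ -0.1  -0.1 -12.3] dist 83.0 heading 166.9 -> 179.2 q6~ -47
```

Request:
arm_command(
  targets="8 53 62 0 0 -12 1; 8 53 62 0 0 -12 1; 8 53 62 0 0 -12 1; 8 53 62 0 0 -12 1; 8 53 62 0 0 -12 1",
)

```text
time: 34.47
tool_pos: [0.4919, 0.4442, 0.1413]
tcp_rot: [-0.043, -3.139, 0.004]
wrist_force: [0.1, -0.4, 1.6]
width: 0.997
```

Run:
```python
from h import *
im,W,st=snap('wrist','w18'); s()
g=fit(W,im,(.38,.6,.41,.53),(.032,.038));print(g)
go(*g['c'],42,st=st,jaw=g['ang']+90)
```

```text
t 34.52 p [492.9 444.4 143.2] F [ 0.2 -0.8  1.2] w 1.0 q6 -0.85
{'c': (491.0, 448.7), 'L': 180.2, 'Wd': 61.2, 'ang': -0.4, 'z': np.float64(35.2), 'n': 22076}
shift [ 0.8  4.7 99.3] turn [-0.1 -0.1 -1.2] dist 99.0 heading 178.4 -> 179.6 q6~ -47
```

View pics/w18.png

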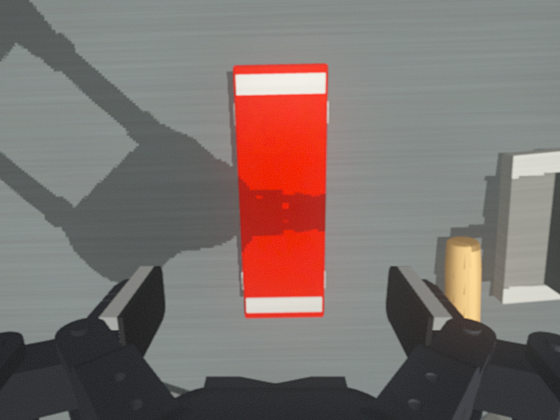

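Request:
arm_command(
  targets="1 4.5 41 0 0 -1 0.95; 1 4.5 82 0 0 -1 0.95; 1 4.5 99 0 0 -1 0.95; 1 4.5 99 0 0 -1 0.95; 1 4.5 99 0 0 -1 0.95",
)

```text
time: 34.93
tool_pos: [0.4923, 0.4487, 0.0449]
tcp_rot: [0.017, 3.141, 0.0]
wrist_force: [0.5, -0.3, 0.0]
width: 0.947
```

Run:
```python
from h import *
st=s()
go(491,448.7,4,st=st,jaw=89.6)
```

```text
t 34.93 p [492.3 448.7  44.9] F [ 0.5 -0.3  0. ] w 0.947 q6 -0.86
shift [ 1.3  0.  40.9] turn [ 0.   0.  -0.2] dist 41.0 heading 179.4 -> 179.6 q6~ -47
```

Request:
arm_command(
  targets="1 0 20 0 0 0 0.95; 1 0 40 0 0 0 0.95; 1 0 40 0 0 0 0.95; 1 0 40 0 0 0 0.95; 1 0 40 0 0 0 0.6; 1 0 40 0 0 0 0.5; 1 0 40 0 0 0 0.5; 1 0 40 0 0 0 0.5; 1 0 40 0 0 0 0.5",
)

```text
time: 35.68
tool_pos: [0.4927, 0.451, 0.0073]
tcp_rot: [0.014, 3.138, 0.004]
wrist_force: [-0.3, -1.9, 6.6]
width: 0.694
```

Request:
arm_command(
  targets="0 0 -35 0 0 0 0.5; 0 0 -75 0 0 0 0.5; 0 0 -115 0 0 0 0.5; 0 0 -155 0 0 0 0.5; 0 0 -190 0 0 0 0.5; 0 0 -210 0 0 0 0.5; 0 0 -210 0 0 0 0.5",
)

```text
time: 36.27
tool_pos: [0.4937, 0.4524, 0.2223]
tcp_rot: [0.014, 3.132, 0.013]
wrist_force: [1.3, 0.8, -2.0]
width: 0.691
```

Run:
```python
from h import *
st=s()
go(502,-10,215,st=st,jaw=4.8)
```

```text
t 36.27 p [493.7 452.4 222.3] F [ 1.3  0.8 -2. ] w 0.691 q6 -0.86
shift [ -12.4 -462.3    3.5] turn [ 0.8  0.1 84.7] dist 463.0 heading 179.5 -> 94.8 q6~ -6
```

Request:
arm_command(
  targets="-12 -462 3 0 0 84.5 0.5; -12 -462 3 0 0 84.5 0.5; -12 -462 3 0 0 84.5 0.5; -12 -462 3 0 0 84.5 0.5; -12 -462 3 0 0 84.5 0.5; -12 -462 3 0 0 84.5 0.5; -12 -462 3 0 0 84.5 0.5; -12 -462 3 0 0 84.5 0.5; -12 -462 3 0 0 84.5 0.5; -12 -462 3 0 0 84.5 0.5",
)

```text
time: 37.1
tool_pos: [0.4959, 0.0313, 0.2091]
tcp_rot: [-1.856, -2.532, 0.003]
wrist_force: [0.8, -0.0, -4.1]
width: 0.699
```

Run:
```python
from h import *
st=s()
go(503,-24,180,st=st,jaw=4.8)
```

```text
t 37.1 p [495.9  31.3 209.1] F [ 0.8 -0.  -4.1] w 0.699 q6 -0.29
shift [-54.9  -9.8  29. ] turn [-0.2 -0.  12.7] dist 63.0 heading 107.5 -> 94.8 q6~ -8
```

Request:
arm_command(
  targets="-54 -9 20 0 0 12.5 0.5; -54 -9 20 0 0 12.5 0.5; -54 -9 20 0 0 12.5 0.5; -54 -9 20 0 0 12.5 0.5; -54 -9 20 0 0 12.5 0.5; -54 -9 20 0 0 12.5 0.5",
)

```text
time: 37.6
tool_pos: [0.5056, -0.0199, 0.1909]
tcp_rot: [-2.112, -2.325, 0.0]
wrist_force: [0.8, 0.3, -2.7]
width: 0.69
```

Run:
```python
from h import *
im,W,st=snap('wrist','w19'); s()
tz=st['tool_pos'][2]
f=fit(W,im,(.4,.6,-.01,.15),(tz+.015,tz+.04));print(f)
a=np.radians(f['ang']);e=np.array([-np.cos(a),-np.sin(a)])
print('case centre est',np.array(f['c'])+e*(f['L']/2-90))
go(503,-20.3,139,st=st,jaw=4.8)
```

```text
t 37.65 p [505.8 -19.8 191.2] F [-0.5 -0.3 -3.2] w 0.691 q6 -0.18
{'c': (507.1, 29.4), 'L': 86.2, 'Wd': 74.0, 'ang': -84.2, 'z': np.float64(219.0), 'n': 52779}
case centre est [511.83954034 -17.25990524]
shift [-0.2 -2.5 51.9] turn [-0.  -0.   0.7] dist 52.0 heading 95.5 -> 94.8 q6~ -7
```

View pics/w19.png

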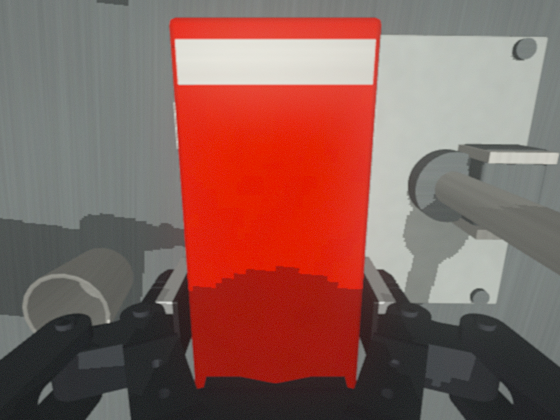

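Request:
arm_command(
  targets="-3 -2 25 0 0 0.5 0.5; -3 -2 40 0 0 0.5 0.5; -3 -2 46 0 0 0.5 0.5; -3 -2 48 0 0 0.5 0.5; -3 -2 48 0 0 0.5 0.5; -3 -2 48 0 0 0.5 0.5",
)

```text
time: 38.15
tool_pos: [0.5051, -0.0238, 0.1444]
tcp_rot: [2.123, 2.314, 0.002]
wrist_force: [-0.4, -0.9, -4.4]
width: 0.692
```

Run:
```python
from h import *
st=s()
go(503.3,-23,138,st=st,jaw=4.8)
```

```text
t 38.15 p [505.1 -23.8 144.4] F [-0.4 -0.9 -4.4] w 0.692 q6 -0.18
shift [ 0.9 -1.7  6.4] turn [0.1 0.  0.1] dist 7.0 heading 94.9 -> 94.8 q6~ -7
```

Request:
arm_command(
  targets="0 -2 2 0 0 0 0.5; 0 -2 4 0 0 0 0.5; 0 -2 5 0 0 0 0.5; 0 -2 5.5 0 0 0 0.5; 0 -2 5.5 0 0 0 0.5",
)

```text
time: 38.57
tool_pos: [0.5021, -0.0244, 0.1378]
tcp_rot: [-2.125, -2.314, 0.0]
wrist_force: [1.1, 0.2, -4.1]
width: 0.693
```

Run:
```python
from h import *
st=s()
```

```text
t 38.57 p [502.1 -24.4 137.8] F [ 1.1  0.2 -4.1] w 0.693 q6 -0.18
```

Request:
arm_command(
  targets="0 0.5 1 0 0 0 0.5; 0 0.5 1.5 0 0 0 0.5; 0 0.5 1.5 0 0 0 0.5",
)

```text
time: 38.82
tool_pos: [0.503, -0.0244, 0.1373]
tcp_rot: [2.125, 2.313, 0.001]
wrist_force: [-4.1, 1.1, 4.1]
width: 0.691
```

Run:
```python
from h import *
st=s()
```

```text
t 38.82 p [503.  -24.4 137.3] F [-4.1  1.1  4.1] w 0.691 q6 -0.18
```

Contact. Release and lift.

Request:
arm_command(
  targets="0 0 -0.5 0 0 0 0.9; 0 0 -0.5 0 0 0 0.95; 0 0 -0.5 0 0 0 0.95; 0 0 -0.5 0 0 0 0.95; 0 0 -30 0 0 0 0.95; 0 0 -70 0 0 0 1; 0 0 -110 0 0 0 1; 0 0 -180 0 0 0 1; 0 0 -180 0 0 0 1; 0 0 -180 0 0 0 1",
)

```text
time: 39.65
tool_pos: [0.5066, -0.0246, 0.3249]
tcp_rot: [2.117, 2.305, 0.013]
wrist_force: [0.7, 0.9, 0.0]
width: 1.0
```

Run:
```python
from h import *
im,W,st=snap('wrist','w20'); s()
print('red',fit(W,im,(.4,.6,-.2,.15),(.155,.175)))
print('hood',fit(W,im,(.4,.6,-.2,.15),(.045,.07)))
for n in('scene','side'):
    im,W,_=snap(n,n+'20')
    print(n,'red',fit(W,im,(.4,.6,-.2,.15),(.16,.175)),'handle',fit(W,im,(.58,.72,-.2,-.1),(.279,.3)),'post',fit(W,im,(.6,.72,-.05,.05),(.235,.27)))
```

```text
t 39.7 p [505.3 -24.5 321.3] F [ 0.4 -0.3 -1. ] w 1.004 q6 -0.18
red {'c': (503.4, -23.1), 'L': 179.2, 'Wd': 61.7, 'ang': -85.1, 'z': np.float64(165.2), 'n': 15571}
hood {'c': (492.1, 81.5), 'L': 67.9, 'Wd': 14.7, 'ang': 5.0, 'z': np.float64(57.1), 'n': 1054}
scene red {'c': (503.3, -23.6), 'L': 184.5, 'Wd': 62.2, 'ang': -85.5, 'z': np.float64(166.0), 'n': 1018} handle {'c': (639.8, -158.5), 'L': 25.3, 'Wd': 24.3, 'ang': -62.5, 'z': np.float64(282.5), 'n': 76} post {'c': (653.8, -13.4), 'L': 45.2, 'Wd': 40.3, 'ang': 25.2, 'z': np.float64(244.2), 'n': 214}
side red {'c': (500.9, -24.2), 'L': 183.3, 'Wd': 62.9, 'ang': -85.6, 'z': np.float64(167.3), 'n': 714} handle {'c': (636.8, -158.9), 'L': 24.6, 'Wd': 24.3, 'ang': 79.4, 'z': np.float64(283.0), 'n': 52} post {'c': (647.6, -11.3), 'L': 42.6, 'Wd': 39.9, 'ang': -16.5, 'z': np.float64(244.8), 'n': 136}
```

View pics/w20.png

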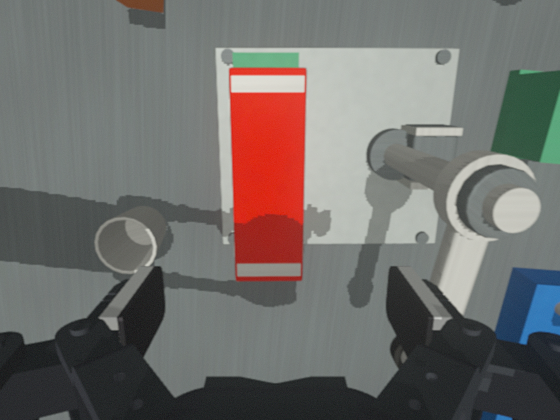

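View pics/side20.png

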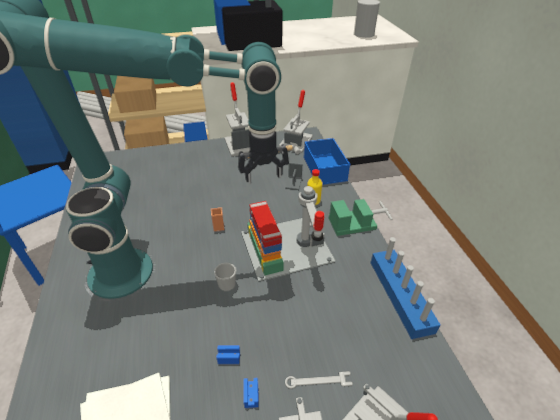

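The column is in place, with red on top at (503,-23) and its top at about 166 mm. In the side picture the stack stands square at (265,240). Now the clamp handle at side (319,220).

Run:
```python
from h import *
st=s()
go(640,-159,330,st=st,jaw=-4.5)
```

```text
t 39.8 p [502.6 -24.3 316.1] F [ 0.9 -0.1 -1. ] w 1.001 q6 -0.18
shift [-145.9  125.4  -13.9] turn [0.  0.  9.4] dist 193.0 heading 94.9 -> 85.5 q6~ -9
```

Request:
arm_command(
  targets="-146 125 -34 0 0 9.5 0.9; -146 125 -34 0 0 9.5 0.9; -146 125 -34 0 0 9.5 0.9; -146 125 -34 0 0 9.5 0.9; -146 125 -34 0 0 9.5 0.9; -146 125 -34 0 0 9.5 0.9; -146 125 -34 0 0 9.5 0.9",
)

```text
time: 40.38
tool_pos: [0.6393, -0.1601, 0.3464]
tcp_rot: [-2.308, -2.124, 0.004]
wrist_force: [0.5, 0.3, -0.3]
width: 0.899
```

Run:
```python
from h import *
im,W,st=snap('wrist','w21'); s()
H=cv2.cvtColor(im,cv2.COLOR_BGR2HSV).astype(int)
m=((H[...,0]<8)|(H[...,0]>172))&(H[...,1]>120)&(W[...,0]>.6)&(W[...,2]>.2)
print(m.sum(),np.percentile(W[m][:,2],[1,50,99]))
f=fit(W,im,(.6,.69,-.2,-.11),(.27,.3));print(f)
```

```text
t 40.43 p [ 638.7 -159.1  346.9] F [-0.8  0.3 -0.1] w 0.899 q6 -0.2
2362 [0.23349789 0.2809736  0.28304   ]
{'c': (640.1, -155.9), 'L': 28.2, 'Wd': 27.6, 'ang': 30.8, 'z': np.float64(281.4), 'n': 1860}
```

View pics/w21.png

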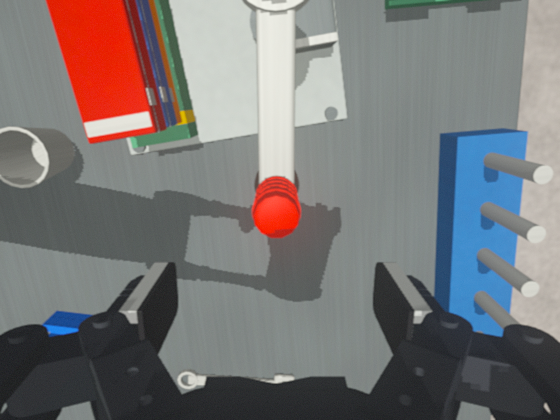

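Run:
```python
from h import *
st=s()
go(640,-157,245,st=st,jaw=-4.5)
```

```text
t 40.43 p [ 638.7 -159.1  346.9] F [-0.8  0.3 -0.1] w 0.899 q6 -0.2
shift [  2.    1.7 101.9] turn [-0.3 -0.1 -0.2] dist 102.0 heading 85.3 -> 85.5 q6~ -9
```

Request:
arm_command(
  targets="2 1.5 40 0 0 0 0.9; 2 1.5 80 0 0 0 0.8; 2 1.5 101 0 0 0 0.8; 2 1.5 101 0 0 0 0.8; 2 1.5 101 0 0 0 0.3; 2 1.5 101 0 0 0 0.1; 2 1.5 101 0 0 0 0.1; 2 1.5 101 0 0 0 0.1; 2 1.5 101 0 0 0 0.1; 2 1.5 101 0 0 0 0.1",
  newtons=40,
)

```text
time: 41.27
tool_pos: [0.6424, -0.1575, 0.252]
tcp_rot: [2.307, 2.128, 0.004]
wrist_force: [0.1, 1.2, 4.6]
width: 0.314
```

Run:
```python
from h import *
im,W,st=snap('wrist','w22'); st=s()
C=np.array([651.7,-7.8])  # post axis
Rm=R.from_rotvec(st['tcp_rot']).as_matrix();p=st['tool_pos']*1000
r0=p[:2]-C;print('r',np.linalg.norm(r0),'ang',np.degrees(np.arctan2(r0[1],r0[0])))
for k in range(0,13):
    a=np.radians(-7*k);c,s_=np.cos(a),np.sin(a)
    q=C+np.array([c*r0[0]-s_*r0[1],s_*r0[0]+c*r0[1]])
    print(k,7*k,(Rm.T@np.array([q[0]-p[0],q[1]-p[1],0])).round(1),q.round())
```

```text
t 41.32 p [ 642.4 -157.5  251.6] F [0.  1.  4.5] w 0.314 q6 -0.2
r 150.00077659266603 ang -93.56507114105557
0 0 [0. 0. 0.] [ 642. -158.]
1 7 [  0.8 -18.3  -0.1] [ 624. -155.]
2 14 [  3.8 -36.4  -0.1] [ 606. -151.]
3 21 [  9.  -53.9  -0.2] [ 589. -144.]
4 28 [ 16.2 -70.7  -0.3] [ 573. -136.]
5 35 [ 25.5 -86.5  -0.3] [ 558. -125.]
6 42 [  36.6 -101.1   -0.4] [ 545. -113.]
7 49 [  49.5 -114.1   -0.5] [533. -99.]
8 56 [  63.8 -125.6   -0.5] [522. -84.]
9 63 [  79.4 -135.2   -0.6] [514. -67.]
10 70 [  96.  -142.8   -0.6] [508. -50.]
11 77 [ 113.5 -148.3   -0.6] [504. -32.]
12 84 [ 131.5 -151.7   -0.6] [502. -14.]
```

View pics/w22.png

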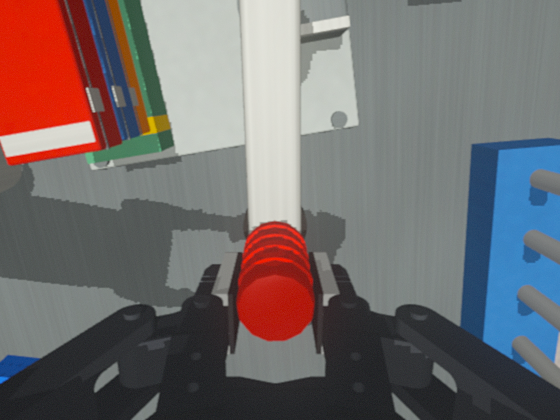

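Request:
arm_command(
  targets="0.3 -9 -5 0 0 3.5 0.1; 1 -18.3 -5 0 0 7 0.1; 2.2 -27.5 -5 0 0 10.5 0.1; 3.8 -36.4 -5 0 0 14 0.1; 6.2 -45.2 -5 0 0 17.5 0.1; 9 -53.9 -5 0 0 21 0.1; 12.4 -62.4 -5 0 0 24.5 0.1; 16.2 -70.7 -5 0 0 28 0.1; 20.6 -78.7 -5 0 0 31.5 0.1; 25.5 -86.5 -5 0 0 35 0.1",
)

```text
time: 42.15
tool_pos: [0.5572, -0.1242, 0.2526]
tcp_rot: [-2.845, -1.331, -0.001]
wrist_force: [4.4, 1.7, -6.2]
width: 0.313
```

```bash
cat > arc.py <<'E'
from h import *
st=s()
C=np.array([651.7,-7.8])
Rm=R.from_rotvec(st['tcp_rot']).as_matrix();p=st['tool_pos']*1000
r0=p[:2]-C;a0=np.degrees(np.arctan2(r0[1],r0[0]));print('r',np.linalg.norm(r0),'ang',a0,'heading',np.degrees(np.arctan2(Rm[1,0],Rm[0,0])))
r0*=150/np.linalg.norm(r0)
for k in range(1,11):
    a=np.radians(-5*k);c,s_=np.cos(a),np.sin(a)
    q=C+np.array([c*r0[0]-s_*r0[1],s_*r0[0]+c*r0[1]])
    print(5*k,(Rm.T@np.array([q[0]-p[0],q[1]-p[1],0])).round(1),q.round(),'swing deg',round((a0-5*k)%360-184.8,1))
E
python3 arc.py
```

```text
t 42.15 p [ 557.2 -124.2  252.6] F [ 4.4  1.7 -6.2] w 0.313 q6 0.43
r 149.97694736414218 ang -129.07801187486098 heading 50.16051664787575
5 [  0.4 -13.1   0. ] [ 547. -116.] swing deg 41.1
10 [  1.9 -26.1   0. ] [ 538. -106.] swing deg 36.1
15 [  4.6 -38.9   0. ] [530. -96.] swing deg 31.1
20 [  8.3 -51.4   0. ] [523. -85.] swing deg 26.1
25 [ 13.2 -63.6   0. ] [517. -73.] swing deg 21.1
30 [ 19.1 -75.3   0.1] [512. -61.] swing deg 16.1
35 [ 26.  -86.4   0.1] [507. -49.] swing deg 11.1
40 [ 33.8 -96.9   0.1] [504. -36.] swing deg 6.1
45 [ 4.250e+01 -1.066e+02  1.000e-01] [503. -23.] swing deg 1.1
50 [ 5.200e+01 -1.156e+02  1.000e-01] [502. -10.] swing deg -3.9
```

Radius tracking is good (149.98 mm). Finish the swing to the stop.

Request:
arm_command(
  targets="0.4 -13 1 0 0 5 0.1; 2 -26 2 0 0 10 0.1; 4.6 -39 2 0 0 15 0.1; 8.3 -51.4 2 0 0 20 0.1; 13.2 -63.6 2 0 0 25 0.1; 19 -75.3 2 0 0 30 0.1; 26 -86.4 2 0 0 35 0.1; 33.8 -97 2 0 0 40 0.1; 42.5 -106.6 2 0 0 45 0.1; 43.5 -107.6 2 0 0 45.5 0.1",
)

```text
time: 42.98
tool_pos: [0.5019, -0.0218, 0.2523]
tcp_rot: [3.139, 0.131, 0.001]
wrist_force: [0.0, -1.2, -0.3]
width: 0.312
```

```bash
python3 arc.py | head -3
python3 - <<'E'
from h import *
snap('wrist','w23'); snap('scene','s23')
E
```

```text
t 42.98 p [501.9 -21.8 252.3] F [ 0.  -1.2 -0.3] w 0.312 q6 1.39
r 150.45260255587272 ang -174.67472909937194 heading 4.7785311722833015
5 [  0.9 -13.1  -0. ] [502.  -9.] swing deg -4.5
```

View pics/s23.png

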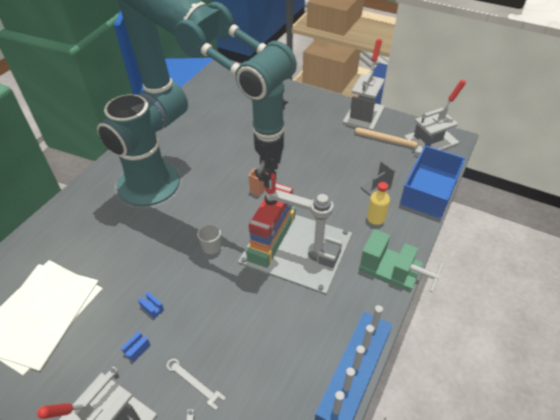

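View pics/w23.png

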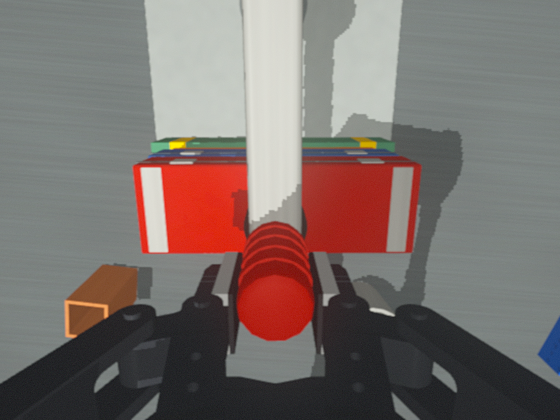

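The arm is in, and the pad is over the red case. Push down in small steps.

Request:
arm_command(
  targets="0 0 3 0 0 0 0.1; 0 0 6 0 0 0 0.1; 0 0 9 0 0 0 0.1; 0 0 12 0 0 0 0.1; 0 0 15 0 0 0 0.1; 0 0 15 0 0 0 0.1",
  newtons=60,
)

```text
time: 43.58
tool_pos: [0.5019, -0.0231, 0.2365]
tcp_rot: [3.139, 0.133, -0.001]
wrist_force: [-0.6, -0.7, 2.6]
width: 0.312
```

Request:
arm_command(
  targets="0 0 1.5 0 0 0 0.1; 0 0 3 0 0 0 0.1; 0 0 3 0 0 0 0.1",
)

```text
time: 43.83
tool_pos: [0.502, -0.0231, 0.2344]
tcp_rot: [3.138, 0.133, 0.0]
wrist_force: [-3.0, -1.3, 5.6]
width: 0.312
```

Request:
arm_command(
  targets="0 0 1 0 0 0 0.1; 0 0 2 0 0 0 0.1; 0 0 2 0 0 0 0.1",
)

```text
time: 44.08
tool_pos: [0.5022, -0.0231, 0.2344]
tcp_rot: [3.138, 0.133, 0.001]
wrist_force: [-7.2, -1.1, 13.4]
width: 0.31
```

Request:
arm_command(
  targets="0 0 1 0 0 0 0.1; 0 0 2 0 0 0 0.1; 0 0 2 0 0 0 0.1",
)

```text
time: 44.33
tool_pos: [0.5023, -0.023, 0.2344]
tcp_rot: [3.138, 0.134, 0.003]
wrist_force: [-11.9, 0.1, 22.3]
width: 0.311
```

The height stays at 234.4 mm while the force rises, so the pad is on the case. Relax, then open.

Request:
arm_command(
  targets="0 0 -1.5 0 0 0 0.1; 0 0 -3 0 0 0 0.1; 0 0 -3 0 0 0 0.1",
)

```text
time: 44.58
tool_pos: [0.5022, -0.023, 0.2344]
tcp_rot: [3.138, 0.133, 0.002]
wrist_force: [-5.1, -0.9, 8.8]
width: 0.31
```

Request:
arm_command(
  targets="0 0 0 0 0 0 0.45; 0 0 0 0 0 0 0.6; 0 0 0 0 0 0 0.6; 0 0 0 0 0 0 0.6; 0 0 -30 0 0 0 0.7; 0 0 -70 0 0 0 0.7; 0 0 -110 0 0 0 0.7; 0 0 -150 0 0 0 0.7; 0 0 -150 0 0 0 0.7",
)

```text
time: 45.33
tool_pos: [0.5056, -0.023, 0.393]
tcp_rot: [3.137, 0.133, 0.024]
wrist_force: [1.6, 0.8, 1.3]
width: 0.699
```

Run:
```python
from h import *
im,W,st=snap('wrist','w24'); s()
print('red',fit(W,im,(.4,.6,-.2,.15),(.155,.175)))
m=(W[...,0]>.45)&(W[...,0]<.56)&(W[...,1]>-.06)&(W[...,1]<.02)&(W[...,2]>.25)
print('handle top',np.percentile(W[m][:,2],[50,90]),W[m][:,:2].mean(0))
for n in('scene','side'):
    im,W,_=snap(n,n+'24')
    m=(W[...,0]>.45)&(W[...,0]<.56)&(W[...,1]>-.06)&(W[...,1]<.02)&(W[...,2]>.25)&(W[...,2]<.29)
    print(n,'red',fit(W,im,(.4,.6,-.2,.15),(.16,.175)),'handle',m.sum(),fit(W,im,(.44,.57,-.08,.05),(.255,.28)),'hood',fit(W,im,(.4,.6,-.2,.15),(.045,.065)))
```

```text
t 45.38 p [504.6 -22.9 389.1] F [-0.1 -0.3  0.1] w 0.701 q6 1.39
red {'c': (503.5, -23.3), 'L': 180.2, 'Wd': 60.8, 'ang': -85.2, 'z': np.float64(165.1), 'n': 8691}
handle top [0.46782016 0.47979535] [ 0.51600946 -0.02024225]
scene red {'c': (503.3, -24.0), 'L': 182.0, 'Wd': 61.9, 'ang': -85.3, 'z': np.float64(166.2), 'n': 731} handle 91 {'c': (503.3, -25.3), 'L': 25.8, 'Wd': 24.9, 'ang': 39.6, 'z': np.float64(262.5), 'n': 73} hood {'c': (513.5, -27.7), 'L': 212.9, 'Wd': 69.1, 'ang': 86.5, 'z': np.float64(57.1), 'n': 386}
side red {'c': (500.1, -24.0), 'L': 180.0, 'Wd': 60.8, 'ang': -85.1, 'z': np.float64(167.2), 'n': 526} handle 72 {'c': (499.1, -26.7), 'L': 27.1, 'Wd': 22.0, 'ang': 78.6, 'z': np.float64(264.1), 'n': 57} hood {'c': (495.2, -18.3), 'L': 225.4, 'Wd': 69.3, 'ang': -83.7, 'z': np.float64(58.3), 'n': 270}
```

View pics/w24.png

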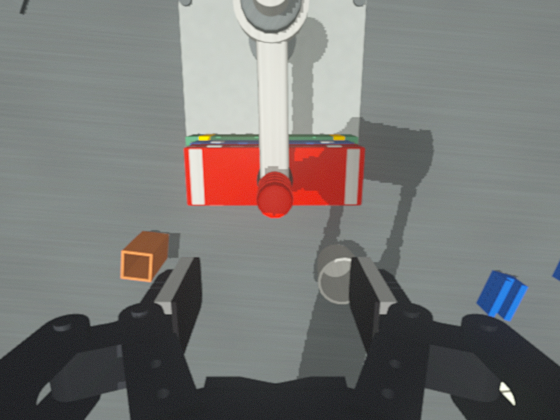

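View pics/side24.png

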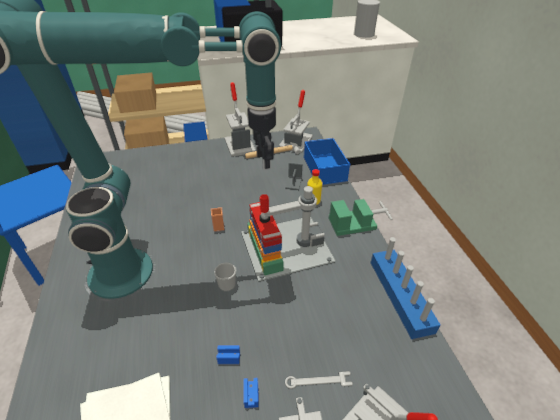

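Run:
```python
from h import *
z=np.load('w24.npz');st=dict(tool_pos=z['tp'],tcp_rot=z['tr']);W=cloud('wrist',z['d'],st)
print('handle',fit(W,z['im'],(.46,.55,-.07,.03),(.25,.27)))
s(); print(bot.finish_job())
```

```text
handle {'c': (503.3, -23.2), 'L': 29.0, 'Wd': 27.6, 'ang': -84.4, 'z': np.float64(262.6), 'n': 1142}
t 45.48 p [502.3 -22.7 383.4] F [-0.8  0.2 -1.5] w 0.696 q6 1.39
the job is handed in; nothing more can be done
None
```

The kit is packed and handed in at about 45 s of robot time; the hand-in reported no verdict. All three silver blocks are in the nest, groove up. The hood is down over them, with orange, blue and red stacked on it in that order, and the clamp arm is in and down on red.

**Last checks:**
- **Blocks:** seated within about 2 mm of their slots just before the hood went on.
- **Hood:** after placing, its centre was about 1 mm from the nest and its top was at 57.3 mm, where 58 is nominal. I did not get a full view of it again after stacking. Only its exposed end was visible, and that was in place.
- **Cases:** orange was about 2 mm off centre when placed, blue about 1.5 mm and red about 3 mm. All were within 0.5° of the nest, and red had not moved after clamping.
- **Clamp:** swing is about 0.02 rad by the wrist camera. The force rose to 22 N with no further downward travel, so I took that as the pad on the case. I then eased the push and opened the gripper clear of everything.

**Disagreements:**
- The fixed cameras differ from the wrist camera by 1 to 4 mm.
- The final hood fits from the fixed cameras disagreed with each other (x 513 and 495 mm). I put this down to the cases covering most of the hood, and used the wrist measurements instead.
- The handle top dropped about 19.5 mm by camera, against 17.9 mm of arm travel.

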